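# Close a board holder with its T-handle key

### The arm

A 6-joint arm with a two-finger parallel gripper is mounted at the origin on the work surface. World frame = base frame: x ahead of the robot, y to its left, z up, the work surface at z = 0. Lengths are in m, angles in degrees, forces in N, time in s.
With the tool pointing down it reaches from about 0.25 to 0.725 m from the base axis. Payload 9.7 kg.
Tool frame: the origin (TCP) lies midway between the tips of the shut fingers; the grasp point (between the pads) lies 19 mm behind it; y points along the fingers, x is the direction in which the jaws open and shut, and the axes are right-handed (so a half turn about y gives the same grasp; the last joint's range is limited). The gripper opens to 85 mm and grips with 20 to 120 N. Pads are 22 mm wide; open, the fingers measure 114 mm over their backs; the gripper's body (76 mm by 85 mm) begins 54 mm behind the grasp point. The pads swing forward as they close: fully open they stand 13 mm farther back than shut.
Start: joints at [73.797, 4.979, 10.078, 95.1, 0, 90], TCP at [0.153, 0.528, 0.231] pointing down, gripper open.
Joint ranges: [-179.16, 179.16], [-48.56, 103.87], [-65.8, 70.77], [-126.05, 130.52], [-82.76, 87.17], [-180, 180]. Speed limits (degrees/s): [127.2, 127.2, 147.25, 180, 180, 180].

### API

Orientations are given as [roll, pitch, yaw] about the fixed x, y, z axes, in that order (R = Rz(yaw) Ry(pitch) Rx(roll)).
In Python, from workcell import get_obs, camera, job_done gives the robot as it stands.
- The arm moves only by the tool play_rows, never from a script. Its argument "moves" is a list of rows, each a list of 3 entries, a list of its own where there are three numbers: the turn, a rotation vector about the tool's x, y, z in degrees, then the shift along the tool's x, y, z in m, then the opening in per cent of the stroke, from 0 (shut) to 100 (fully open). A call has exactly 5 rows; each row is the pose to reach, as a shift and turn from the pose commanded when the call began, along the tool's axes at that moment; what a row does not reach only later rows make up. A row lasts 1/10 s, in which the tool goes at most 50 mm and 8.59 degrees, less where a joint would pass 70% of its speed; a pose out of reach is approached as far as the arm can. A call with a gripper value outside its range is refused whole. The fingers move at their own pace and stop on an object; "grip_force" is the grip in N (left out, the last holds). Time passes only in rows, so rows that repeat a pose let the fingers close, or fill a call up. It gives the time, the measured TCP pose, the force and the opening at its end, in the units of the state.
- get_obs(): the state, without advancing time (a new reading comes with each control period).
- camera(name): name is "scene" or "top"; returns a dict with "img" (400x640x3 uint8, red, green, blue), "fov_y" (degrees; the focal length in pixels is half the picture's height over the tangent of half this angle, whatever the lens; pixels are square), "cx", "cy" (the principal point, pixels), "k1" (the pictures are not rectified: a ray, as slopes to the right and down, at radius r is drawn at 1 + k1 r^2 times it, then the intrinsics apply), "world_from_camera" (4x4, takes a point from camera to world coordinates). Camera axes: x right, y up, looking along -z (the intrinsics and any distortion apply to the point x, -y, -z); pixel columns grow to the right and rows downward; lengths in m; the calibration is good to about 2 mm. A picture is of the moment at which its call begins. There is no depth.
- job_done(): hands the job in, once; it reports no verdict.
The state is a dict: "time": time; "q": joint angles; "qd": joint speeds; "joint_efforts": joint torques, N m; "ee_pos": TCP position; "tcp_rot": TCP orientation; "wrist_force": force on the tool from outside, world axes, zero at the start; "torque": the same for the moment, N m; "opening": finger opening in m.
Only numpy, scipy, OpenCV 4.12 (cv2) and the standard library are available. Lean on these libraries where they do the work, as an engineer would, in place of code of your own. Each camera call takes 0.05 s, during which the arm holds its last target.

### The job

With the bigger of the two T-handle keys, seated in the screw hidden down the board holder's bore, wind clockwise until the jaw is fully shut over the circuit board's edge and the sprung catch has clicked down behind the jaw's tooth. Then put the key back in the stand it came from, hanging upright by its collar. Move the jaw only by the key, never by pushing it or its catch, and leave the slim key in its stand.

Things in the scene. Friction and masses are not known exactly. Their poses are not given: they have to be found in the camera images.
- key_bar (a point): Centre of the crossbar of the bigger T-handle key (loose, 0.16-0.26 kg): black bar 84 mm long (key's x), 16 mm wide (y), 16 mm high, on top of an upright 12 mm steel shaft. 128 mm above the key's lower end. A steel collar (40 mm across, 6 mm thick) has its underside 68 mm below this point. At the start the key hangs by its collar in its stand, crossbar at any heading.
- key_tip (a point): Middle of the key's flat lower end, on its axis. The lowest 20 mm of the key is a square drive 16 mm across flats, about 22 mm across corners, flats parallel to the key's x and y axes.
- key: The bigger key as a whole; origin at the middle of its lower end, z up its axis to the crossbar. Grasp it at the crossbar.
- stand: Stand of the bigger key: fixed aluminium block 62 x 62 x 66 mm high with an upright round 26 mm through-hole, 3 mm chamfer at its mouth. Origin at the middle of its underside, on the table. The key's collar rests on its top face, so that the key's lower end hangs 6 mm above the table.
- stand_mouth (a point): Centre of the hole in that stand's top face, 66 mm above the table.
- holder: Fixed board holder, aluminium base 264 x 120 x 20 mm. Origin on the table on the bore's axis; x runs along the base towards the board (the way the jaw closes), z up. Around the origin stands a dark steel block 50 x 50 mm, top 85 mm above the table, with the upright 26 mm bore (3 mm chamfer) that hides the screw.
- bore (a point): Centre of the bore's mouth. 44 mm below it is the mouth of the screw's square socket, 19.5 mm wide, turning about the bore's axis. Its heading is unknown. Unless headings match well (within 0.1 to 0.2 rad, the better the key is centred) the key stops on its rim, collar about 16 mm above the block; if they match it sinks until the collar sits on the block's top face, and stands there by itself when let go.
- jaw_face (a point): Face of the sliding jaw (dark steel bar 20 x 110 x 29 mm across the base) that meets the board's edge. In the holder's frame its x is 70 to 75 mm at the start and about 94 mm at the firm end stop (fully shut); the catch drops when it passes about 89 mm.
- jaw: The jaw with its rack bar; slides along the holder's x. Turning the screw clockwise seen from above closes it, 7 mm per radian; 2.7 to 3.4 rad of screw (plus up to 0.5 rad of key play) bring it from its start to the end stop. The screw is stiff (about 0.12 N m) and stays where it is left.
- pawl_nose (a point): Nose of the sprung catch, over the rack bar beside the steel block (y = +40 mm in the holder's frame). It is 37.5 mm above the table when down; the jaw's tooth lifts it about 6 mm in passing, then it drops behind the tooth and blocks its return.
- pawl: The sprung catch, a hinged steel finger about 45 mm long; origin at its pivot.
- board_mid (a point): Centre of the green circuit board, 90 x 80 x 4 mm, lying loose on the holder's ledges between the jaws, its underside 35 mm above the table. It stays there.
- slim_key_bar (a point): Centre of the crossbar (50 x 12 x 16 mm) of the slim T-handle key, which hangs in a like stand of its own and is not used; too thin for the screw.

How it is judged (in metres and radians):
On the way, in this order (a step that is already met when the one before it is completed fails the run):
1. the bigger key's drive is seated in the screw's socket, collar down on the block (z of key_tip in the frame of holder below 0.031 m and horizontal distance between key_tip and bore below 0.006 m), for 0.2 s.
2. the jaw is wound past the catch and the catch is down behind the tooth (x of jaw_face in the frame of holder above 0.088 m and z of pawl_nose in the frame of holder below 0.0395 m), for 0.2 s.
At the end, for the whole second after the job is handed in: jaw face at 88 mm or more in the holder's frame, catch's nose below 39.5 mm, board in the holder (centre at x 132 to 145 mm, below 42 mm); bigger key at rest in its own stand: both ends within 10 mm of the stand's axis, lower end 2 to 11 mm above the table, tilt under 0.09 rad (all of step 2 and horizontal distance between each of key_bar, key_tip and stand below 0.01 m and height (world z) of key_tip between 0.002 and 0.011 m and angle between key's own z axis and vertical below 0.09 rad and linear speed of key below 0.02 m/s and x of board_mid in the frame of holder between 0.132 and 0.145 m and z of board_mid in the frame of holder below 0.042 m); the robot touches nothing.
It fails at once if the robot pushes the jaw itself (contact force between any of the fingers, the arm and jaw above 6 N).
It fails at once if the robot pushes the catch (contact force between any of the fingers, the arm and pawl above 3 N).
It fails at once if the slim key is taken out or knocked (distance of slim_key_bar from where it was at the start of the episode above 0.02 m).
It also fails if it takes over 72 s, if anything falls off the work surface, if the arm or the gripper's body presses on something with over 40 N, if the wrist force passes 120 N, or if a joint passes its speed limit or range.

## Working session

There is one attempt and no reset: what is moved stays moved. The work goes in short steps, Python scripts to look and compute and a tool call to move; the robot and the scene stay as the last step left them, time stands still between calls to the robot, and variables do not carry over. Pictures are saved under pics/ and viewed, and the job is handed in when it is done.

Besides the shell and the picture viewer there is one more tool, called by a JSON object that holds its "name" and its "arguments". play_rows: Moves the arm, as the interface text tells. Its arguments: {"type":"object","properties":{"moves":{"type":"array"},"grip_force":{"type":"number"}},"required":["moves"]}

```bash
ls; mkdir -p pics
python3 - <<'E'
from workcell import get_obs, camera
import cv2,numpy as np
np.set_printoptions(precision=4,suppress=True)
o=get_obs(); print(o)
for n in("scene","top"):
    c=camera(n); cv2.imwrite(f"pics/{n}0.png",c["img"][:,:,::-1])
    print(n,c["fov_y"],c["cx"],c["cy"],c["k1"]);print(c["world_from_camera"])
E
```

```text
pics
{'time': 0.0, 'q': array([73.7966,  5.0084, 10.0346, 95.099 ,  0.0001, 90.0008]), 'qd': array([ 0.0269,  0.0719, -0.0306, -0.1251,  0.077 , -0.0917]), 'joint_efforts': array([  0.0001, -52.0388,  46.4802,   0.0165,   0.0002,  -0.    ]), 'ee_pos': array([0.1534, 0.5279, 0.2306]), 'tcp_rot': array([-89.9999,   0.0728,  73.7958]), 'wrist_force': array([-0.6383,  0.0834, -0.1653]), 'torque': array([ 0.0032,  0.0087, -0.006 ]), 'opening': 0.08527159365781124}
scene 54.91284603403358 324.8069031354589 202.04780559751347 0.019615638292222747
[[ 0.7434 -0.5144  0.4275  0.8767]
 [ 0.6688  0.5796 -0.4656 -0.3551]
 [-0.0083  0.632   0.7749  0.7438]
 [ 0.      0.      0.      1.    ]]
top 56.97328369793111 318.886742646685 206.866777175977 -0.08369823742938134
[[-0.0962  0.9699 -0.2236  0.4019]
 [-0.9954 -0.0947  0.0175  0.0587]
 [-0.0042  0.2242  0.9745  0.7522]
 [ 0.      0.      0.      1.    ]]
```

View pics/scene0.png

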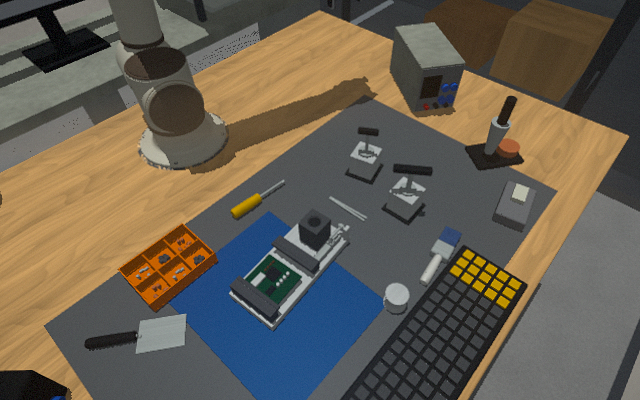

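View pics/top0.png

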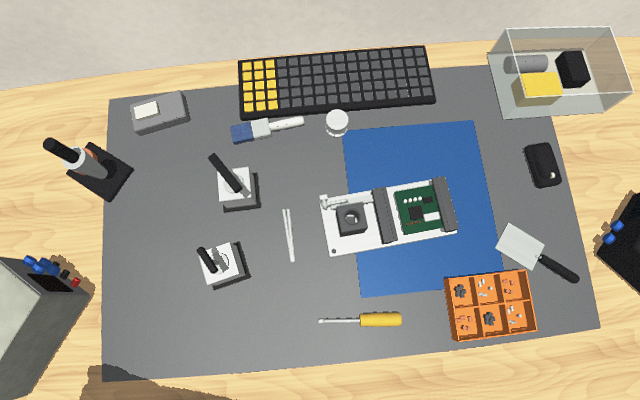

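```bash
cat > h.py <<'E'
import numpy as np,cv2
from workcell import get_obs, camera
np.set_printoptions(precision=4,suppress=True)
def K(c):
    f=c["img"].shape[0]/2/np.tan(np.radians(c["fov_y"]/2))
    return np.array([[f,0,c["cx"]],[0,f,c["cy"]],[0,0,1.]]),np.array([c["k1"],0,0,0.])
def rays(c,px):
    k,d=K(c); p=cv2.undistortPoints(np.array(px,float).reshape(-1,1,2),k,d,None,None).reshape(-1,2)
    T=c["world_from_camera"]; v=np.c_[p[:,0],-p[:,1],-np.ones(len(p))]@T[:3,:3].T
    return T[:3,3],v
def plane(c,px,z):
    o,v=rays(c,px); return o+v*((z-o[2])/v[:,2])[:,None]
def proj(c,P):
    k,d=K(c); T=np.linalg.inv(c["world_from_camera"]); P=np.atleast_2d(P)@T[:3,:3].T+T[:3,3]
    P=P*[1,-1,-1]; return cv2.projectPoints(P.reshape(-1,1,3),np.zeros(3),np.zeros(3),k,d)[0].reshape(-1,2)
def tri(c1,p1,c2,p2):
    o1,v1=rays(c1,p1);o2,v2=rays(c2,p2);out=[]
    for a,b in zip(v1,v2):
        s=np.linalg.lstsq(np.c_[a,-b],o2-o1,rcond=None)[0]
        A=o1+s[0]*a;B=o2+s[1]*b;out.append(np.r_[(A+B)/2,np.linalg.norm(A-B)])
    return np.array(out)
def crop(c,name,x0,y0,w,h,s):
    cv2.imwrite(name,cv2.resize(np.ascontiguousarray(c["img"][y0:y0+h,x0:x0+w,::-1]),None,fx=s,fy=s,interpolation=cv2.INTER_CUBIC))
E
python3 - <<'E'
from h import *
import pickle
t=camera("top");s=camera("scene");pickle.dump((t,s),open("c0.pkl","wb"))
crop(t,"pics/tk.png",195,140,80,60,10)
crop(t,"pics/th.png",310,165,160,100,5)
crop(s,"pics/sk.png",330,115,120,110,5)
crop(s,"pics/sh.png",220,190,160,140,4)
E
```

```text
(no output)
```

View pics/tk.png

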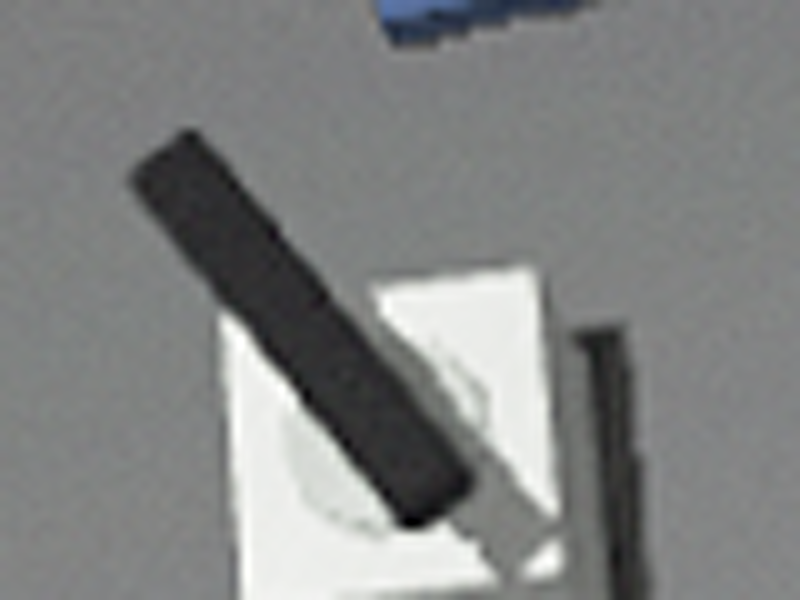

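View pics/th.png

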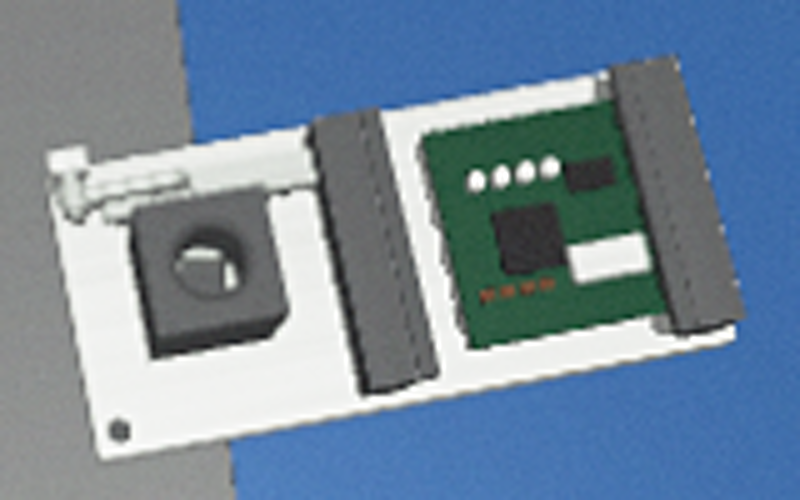

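View pics/sk.png

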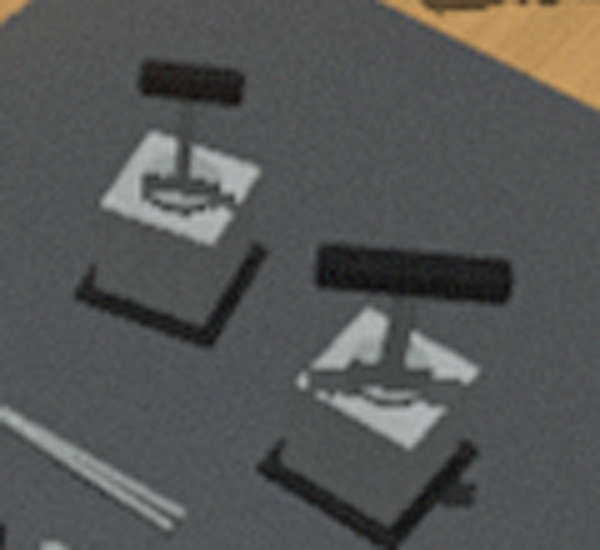

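View pics/sh.png

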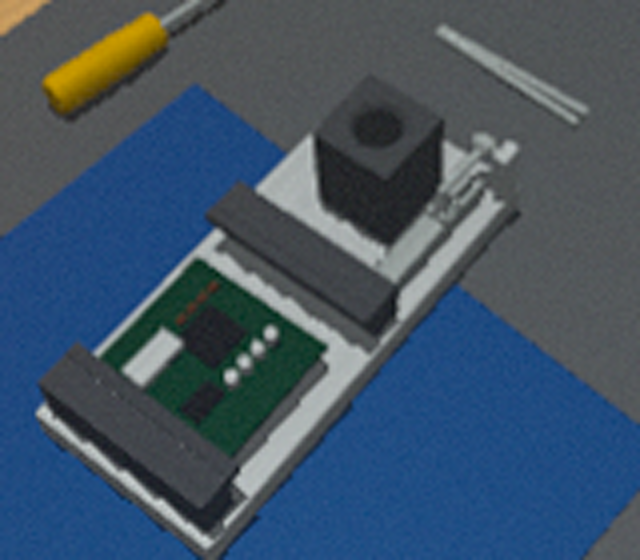

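Run:
```python
from h import *
import pickle
t,s=pickle.load(open("c0.pkl","rb"))
def bar(c,x0,y0,x1,y1,th):
    g=c["img"].max(2).astype(int); m=np.zeros_like(g,np.uint8); m[y0:y1,x0:x1]=(g[y0:y1,x0:x1]<th)*255
    n,l,st,ce=cv2.connectedComponentsWithStats(m); i=1+st[1:,4].argmax(); 
    cnt=max(cv2.findContours((l==i).astype(np.uint8),0,2)[0],key=len)
    r=cv2.minAreaRect(cnt);print(st[i],ce[i],r); return ce[i],cv2.boxPoints(r)
kt=bar(t,200,148,250,198,60); ks=bar(s,388,160,436,178,45)
st=bar(t,190,240,222,274,60); ss=bar(s,355,124,382,138,45)
print("key",tri(t,[kt[0]],s,[ks[0]]),"slim",tri(t,[st[0]],s,[ss[0]]))
P=plane(t,kt[1],0.138);print(P)
for a,b in((0,1),(1,2)):
    d=P[b]-P[a];print(np.linalg.norm(d),np.degrees(np.arctan2(d[1],d[0])))
# stand top face corners via white mask
def white(c,x0,y0,x1,y1,th):
    g=c["img"].min(2); m=np.zeros_like(g); m[y0:y1,x0:x1]=(g[y0:y1,x0:x1]>th)*255
    pts=np.argwhere(m)[:,::-1].astype(np.float32); h=cv2.convexHull(pts); r=cv2.minAreaRect(h); return cv2.boxPoints(r),r
for c,a in((t,(210,160,262,210,200)),(s,(388,176,430,206,150))):
    b,r=white(c,*a); print(r, plane(c,b,0.066), plane(c,[r[0]],0.066))
crop(t,"pics/bore.png",332,198,40,40,15)
im=cv2.imread("pics/bore.png"); cv2.imwrite("pics/bore.png",np.clip(im.astype(float)*1.5,0,255).astype(np.uint8))
crop(s,"pics/bores.png",300,208,30,30,18)
im=cv2.imread("pics/bores.png"); cv2.imwrite("pics/bores.png",np.clip(im.astype(float)*3,0,255).astype(np.uint8))
```

```text
[209 153  33  40 368] [224.9511 172.75  ] ((224.88357543945312, 172.59234619140625), (45.74005126953125, 8.267251968383789), 51.58194351196289)
[393 164  39  12 316] [412.4684 169.462 ] ((412.2377624511719, 169.38525390625), (38.206085205078125, 8.3292875289917), 5.19442892074585)
[197 247  21  26 188] [206.7766 259.1383] ((207.1292724609375, 259.56341552734375), (28.841705322265625, 7.704291343688965), 57.094757080078125)
[358 128  21   8 121] [368.0248 131.2727] ((367.922119140625, 131.35655212402344), (20.008399963378906, 6.156430244445801), 5.19442892074585)
key [[0.6219 0.2075 0.1334 0.0002]] slim [[0.4717 0.2436 0.1341 0.0014]]
[[0.6526 0.2369 0.138 ]
 [0.6612 0.2249 0.138 ]
 [0.5894 0.1769 0.138 ]
 [0.5813 0.1886 0.138 ]]
0.01468239736535185 -54.34964855175722
0.08635238564172663 -146.21683484997882
((233.4059600830078, 183.55941772460938), (30.846153259277344, 31.94069480895996), 84.2894058227539) [[0.6538 0.2413 0.066 ]
 [0.6539 0.178  0.066 ]
 [0.5909 0.1752 0.066 ]
 [0.5907 0.2372 0.066 ]] [[0.622  0.2078 0.066 ]]
((407.0000305175781, 189.5), (28.640262603759766, 20.065336227416992), 30.963756561279297) [[0.5926 0.1772 0.066 ]
 [0.5788 0.2383 0.066 ]
 [0.6488 0.2372 0.066 ]
 [0.6596 0.1781 0.066 ]] [[0.6206 0.2072 0.066 ]]
```

View pics/bore.png

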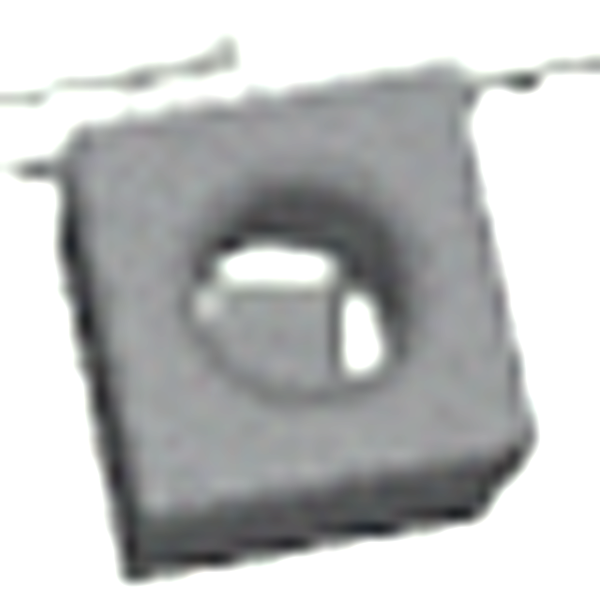

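View pics/bores.png

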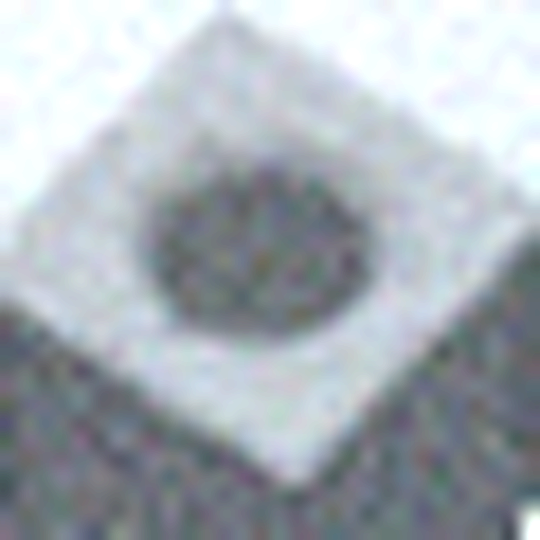

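Run:
```python
from h import *
import pickle
t,s=pickle.load(open("c0.pkl","rb"))
g=t["img"].min(2)
print(g[208:228,342:364])
# block top corners
```

```text
[[107 103 104 105 103 101 102 101  99 100  98  97 100  99 106 104 106 104
  103 104 102 107]
 [103 105 106 104 106 103  93  91  93  92  89  92  92  93  94 102 106 104
  102 104 100  95]
 [102 101 108 104  98  91  84  74  71  67  70  74  79  88  88  95 104 104
  105 105 104  96]
 [108 103 103  99  87  83  72  58  58  52  56  56  60  67  77  90  95 104
  105 105 100  94]
 [105 106 103  91  81  67  54  51  57  55  56  55  54  56  62  73  88  98
  104 108 108  98]
 [106 100  92  81  69  53  52  48  48  51  54  56  60  58  57  57  79  89
  102 104 102  98]
 [105 103  90  71  52  45 102 124 123  97  82  65  46  54  57  54  68  83
   92 104 103 104]
 [103  97  85  64 101 189 222 219 220 215 217 169  89  49  55  51  65  83
   92 103 102 102]
 [104  97  89  64 109 161 174 171 172 174 179 151  95  55  54  49  57  78
   99 103 103 102]
 [106 102  86 112 118 110 105 106 108 111 106 105  78 106  83  46  57  80
   92  99 104 108]
 [107  97  84 129 126 101 107 105 104 105 108 105  81 193 156  61  52  76
   92 103 105 105]
 [103 103  88 105 106 107 103 103 103 105 103 102  83 212 185  83  62  77
   96 106 106 105]
 [106 104  96  84  95 104 101 103  98 103 102 102  84 211 210 115  68  87
   96 106 107 105]
 [106 105 102  93  87 100 105 102 103 101 100 100  86 214 222 131  70  88
  101 104 103 105]
 [108 104 110  99  87  91  96 100 108 107 104 103  90 160 156 100  88 100
  103 103  98 106]
 [107 104 106 101 103  91  86  88  96  94 101  97  90  93  88  88  95 104
  104 105 104 102]
 [105 105 107 108 106 101  98  86  85  86  85  81  85  88  93 101 105 107
  106 105 106 103]
 [107 105 106 108 107 106 105 102  99  97 100 101 101 102 105 103 105 108
  106 100 105 107]
 [110 107 105 103 104 106 102 103 108 106 109 108 109 109 106 107 107 106
  106 104 102 104]
 [107 103 108 106 105 106 104 107 106 104 107 105 107 110 106 106 105 106
  105 104 106 106]]
```

Run:
```python
from h import *
import pickle
t,s=pickle.load(open("c0.pkl","rb"))
print(t["img"][214:219,345:356].tolist()[0][:3])
e=plane(t,[[347,216.08],[353,216.12],[354.5,218],[354.5,221]],0.041);print(e)
for a,b in((0,1),(2,3)):
    d=e[b]-e[a];print(np.degrees(np.arctan2(d[1],d[0])))
# block top face: edges by corners of bore.png
f=lambda u,v:[332+(u+.5)/15-.5,198+(v+.5)/15-.5]
c=plane(t,[f(70,135),f(465,70),f(530,440),f(145,505)],0.085);print(c,c.mean(0))
for a,b in((0,1),(1,2),(2,3),(3,0)):
    d=c[b]-c[a];print(np.linalg.norm(d),np.degrees(np.arctan2(d[1],d[0])))
fs=lambda u,v:[300+(u+.5)/18-.5,208+(v+.5)/18-.5]
c=plane(s,[fs(228,8),fs(530,200),fs(300,490),fs(5,260)],0.085);print(c,c.mean(0))
for a,b in((0,1),(1,2),(2,3),(3,0)):
    d=c[b]-c[a];print(np.linalg.norm(d),np.degrees(np.arctan2(d[1],d[0])))
# holder base long edge, top z=.02, from th.png
g=lambda u,v:[310+(u+.5)/5-.5,165+(v+.5)/5-.5]
b=plane(t,[g(103,460),g(736,340)],0.0);d=b[1]-b[0];print(b,np.linalg.norm(d),np.degrees(np.arctan2(d[1],d[0])))
b=plane(t,[g(103,455),g(736,330)],0.02);d=b[1]-b[0];print(b,np.linalg.norm(d),np.degrees(np.arctan2(d[1],d[0])))
# bore circle mouth ellipses
print("bore mouth z.085 top", plane(t,[[ (345+361)/2-.5, (209.+225)/2]],0.085))
```

```text
[[71, 72, 71], [54, 52, 53], [46, 45, 48]]
[[ 0.5412 -0.0074  0.041 ]
 [ 0.54   -0.0191  0.041 ]
 [ 0.5359 -0.0216  0.041 ]
 [ 0.5299 -0.0209  0.041 ]]
-95.9796681299655
173.26854049601857
[[ 0.5525  0.0146  0.085 ]
 [ 0.556  -0.0351  0.085 ]
 [ 0.5089 -0.0374  0.085 ]
 [ 0.5055  0.0105  0.085 ]] [ 0.5307 -0.0118  0.085 ]
0.04988919898520389 -86.00850110172627
0.04711409542885635 -177.27800747071802
0.04794646175657508 94.0449314408955
0.04715581349856823 5.0837970534605095
[[ 0.5038  0.0101  0.085 ]
 [ 0.5505  0.0127  0.085 ]
 [ 0.5583 -0.0359  0.085 ]
 [ 0.5101 -0.035   0.085 ]] [ 0.5307 -0.012   0.085 ]
0.0467007700766823 3.2069095912780043
0.049189527925864486 -80.87310396830514
0.04819964801174881 178.93129413347236
0.045485147977088844 97.88373321955012
[[ 0.4689  0.0323  0.    ]
 [ 0.4918 -0.2355  0.    ]] 0.268731628376511 -85.11469869954216
[[ 0.4691  0.0328  0.02  ]
 [ 0.4935 -0.2284  0.02  ]] 0.2622906041339589 -84.67050419744156
bore mouth z.085 top [[ 0.5299 -0.0132  0.085 ]]
```

Run:
```python
from h import *
import pickle
t,s=pickle.load(open("c0.pkl","rb"))
print(plane(t,[[92,292],[5,258],[55,147]],0.1)); print(plane(s,[[393,30],[432,68],[463,57],[510,97]],0.1))
o=get_obs()
from scipy.spatial.transform import Rotation as R
r=R.from_euler("xyz",o["tcp_rot"],degrees=True).as_matrix();print(r)
print(r.T@(np.array([.622,.2075,.23])-o["ee_pos"]))
```

```text
[[0.435  0.4675 0.1   ]
 [0.5103 0.65   0.1   ]
 [0.7248 0.5595 0.1   ]]
[[0.1937 0.7392 0.1   ]
 [0.4155 0.6283 0.1   ]
 [0.4544 0.742  0.1   ]
 [0.6526 0.6442 0.1   ]]
[[ 0.279  -0.0002 -0.9603]
 [ 0.9603 -0.0008  0.279 ]
 [-0.0008 -1.     -0.    ]]
[-0.177   0.001  -0.5394]
```

{"name": "play_rows", "arguments": {"moves": [[[0,-8,0],[0,0,0],100],[[0,-16,0],[0,0,0],100],[[0,-24,0],[0,0,0],100],[[0,-32,0],[0,0,0],100],[[0,-40,0],[0,0,0],100]]}}

```text
time: 0.7
ee_pos: [0.1535, 0.5281, 0.2311]
tcp_rot: [-90.0, 0.0, 114.1]
wrist_force: [0.1, -0.2, 0.2]
opening: 0.0853
```

```bash
cat >> h.py <<'E'
from scipy.spatial.transform import Rotation as R
def to(p):
    o=get_obs(); r=R.from_euler("xyz",o["tcp_rot"],degrees=True).as_matrix()
    print("t",o["time"],"q",o["q"],"p",o["ee_pos"],"rpy",o["tcp_rot"],"F",o["wrist_force"],"M",o["torque"],"op",o["opening"])
    print("shift tool", r.T@(np.array(p)-o["ee_pos"]))
E
python3 -c "
from h import *
to([.622,.2075,.23])"
```

```text
t 0.7 q [73.7948  4.9907 10.0651 95.1001 -0.0013 49.6716] p [0.1535 0.5281 0.2311] rpy [-89.9844   0.0204 114.1233] F [ 0.059  -0.165   0.1679] M [-0.06   -0.0763  0.0338] op 0.08533470037306527
shift tool [-0.4841  0.0011 -0.2966]
```

{"name": "play_rows", "arguments": {"moves": [[[0,0,0],[-0.041,0,-0.025],100],[[0,0,0],[-0.082,0,-0.05],100],[[0,0,0],[-0.123,0,-0.075],100],[[0,0,0],[-0.164,0,-0.1],100],[[0,0,0],[-0.205,0,-0.126],100]]}}

```text
time: 1.2
ee_pos: [0.3527, 0.3901, 0.2313]
tcp_rot: [-90.0, -0.0, 113.8]
wrist_force: [0.3, 0.3, 0.5]
opening: 0.0852
```

{"name": "play_rows", "arguments": {"moves": [[[0,0,0],[-0.041,0,-0.025],100],[[0,0,0],[-0.082,0,-0.05],100],[[0,0,0],[-0.123,0,-0.075],100],[[0,0,0],[-0.164,0,-0.1],100],[[0,0,0],[-0.205,0,-0.126],100]]}}

```text
time: 1.7
ee_pos: [0.5509, 0.2531, 0.2313]
tcp_rot: [-90.0, -0.0, 113.8]
wrist_force: [0.6, 1.5, 0.2]
opening: 0.0854
```

{"name": "play_rows", "arguments": {"moves": [[[0,-5,0],[-0.037,0,-0.022],100],[[0,-9.7,0],[-0.074,0,-0.045],100],[[0,-9.7,0],[-0.074,0,-0.045],100],[[0,-9.7,0],[-0.074,0,-0.045],100],[[0,-9.7,0],[-0.074,0,-0.045],100]]}}

```text
time: 2.2
ee_pos: [0.6199, 0.2056, 0.2313]
tcp_rot: [-90.0, -0.0, 123.5]
wrist_force: [0.3, -0.2, 0.2]
opening: 0.0854
```

```bash
python3 -c "
from h import *
to([.622,.2075,.115])
c=camera('top');cv2.imwrite('pics/t1.png',c['img'][:,:,::-1])"
```

```text
t 2.2 q [ 18.3473  20.0653  27.8494  97.8024   0.0124 -15.1404] p [0.6199 0.2056 0.2313] rpy [-89.9857  -0.0167 123.4877] F [ 0.349  -0.1849  0.2319] M [0.0071 0.0168 0.0128] op 0.08537344312164616
shift tool [ 0.0004  0.1163 -0.0028]
```

View pics/t1.png

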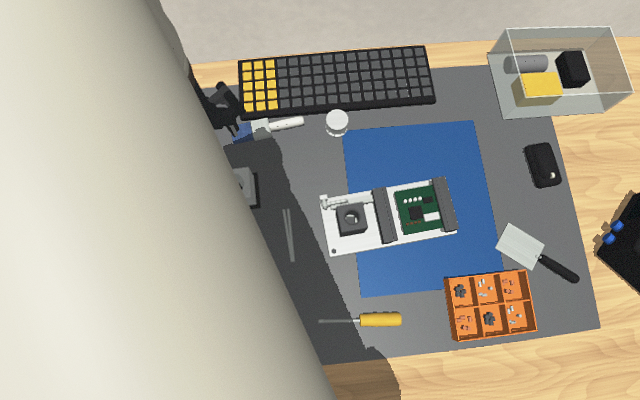

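{"name": "play_rows", "arguments": {"moves": [[[0,0,0],[0,0.03,-0.003],100],[[0,0,0],[0,0.06,-0.003],100],[[0,0,0],[0,0.09,-0.003],100],[[0,0,0],[0,0.116,-0.003],100],[[0,0,0],[0,0.116,-0.003],100]]}}

```text
time: 2.75
ee_pos: [0.6204, 0.2073, 0.1119]
tcp_rot: [-89.7, -0.1, 123.6]
wrist_force: [-0.8, -0.2, 0.0]
opening: 0.0856
```

```bash
python3 -c "
from h import *
to([.622,.2075,.115])
c=camera('scene');crop(c,'pics/s2.png',340,110,120,110,5)"
```

```text
t 2.75 q [ 18.4725  18.983   13.2353  84.5623   0.0056 -15.1046] p [0.6204 0.2073 0.1119] rpy [-89.7021  -0.0862 123.5768] F [-0.7517 -0.2157  0.0393] M [-0.0217  0.0752  0.0281] op 0.08564208204392396
shift tool [-0.0007 -0.0031 -0.0014]
```

View pics/s2.png

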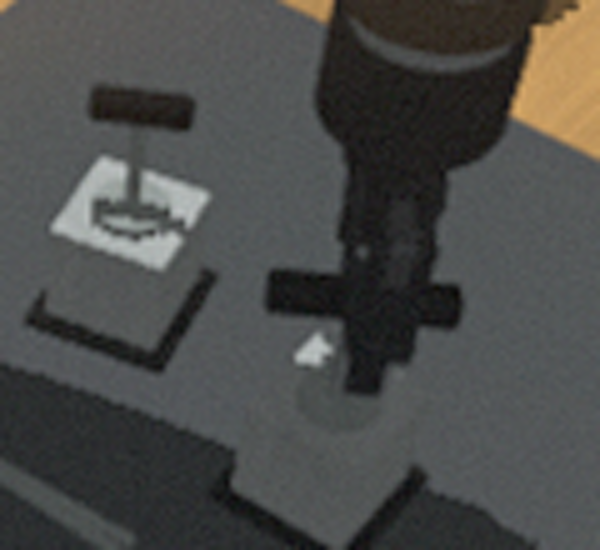

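{"name": "play_rows", "arguments": {"moves": [[[0,0,0],[0,-0.002,-0.001],60],[[0,0,0],[0,-0.002,-0.001],30],[[0,0,0],[0,-0.002,-0.001],0],[[0,0,0],[0,-0.002,-0.001],0],[[0,0,0],[0,-0.002,-0.001],0]], "grip_force": 80}}

```text
time: 3.3
ee_pos: [0.624, 0.2076, 0.1179]
tcp_rot: [-90.1, -0.0, 123.5]
wrist_force: [-0.8, -0.1, -1.6]
opening: 0.0147
```

{"name": "play_rows", "arguments": {"moves": [[[0,0,0],[0,0,0],0],[[0,0,0],[0,0,0],0],[[0,0,0],[0,-0.005,0],0],[[0,0,0],[0,-0.01,0],0],[[0,0,0],[0,-0.01,0],0]]}}

```text
time: 3.8
ee_pos: [0.6241, 0.2072, 0.1279]
tcp_rot: [-90.0, 0.0, 123.5]
wrist_force: [0.3, -0.5, -1.3]
opening: 0.0146
```

```bash
python3 -c "
from h import *
to([.622,.2075,.125])
c=camera('scene');crop(c,'pics/s3.png',340,110,120,110,5)"
```

```text
t 3.8 q [ 18.3746  19.0825  15.1171  86.0081  -0.0156 -15.1119] p [0.6241 0.2072 0.1279] rpy [-90.0215   0.022  123.4866] F [ 0.2931 -0.4837 -1.2847] M [ 0.0093  0.009  -0.0087] op 0.014580749538101652
shift tool [0.0014 0.0029 0.0016]
```

View pics/s3.png

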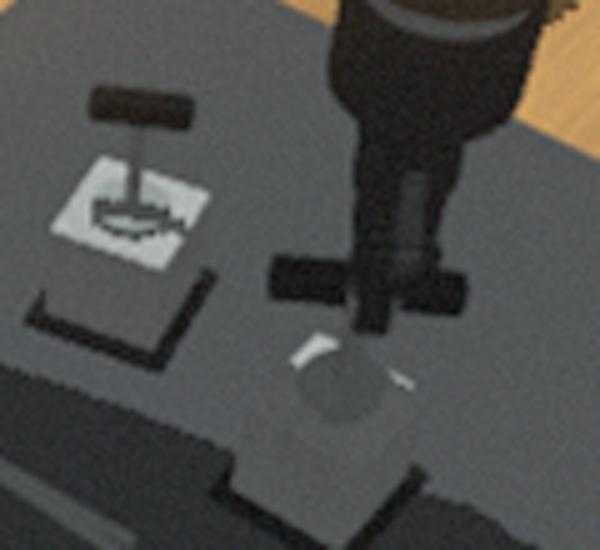

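{"name": "play_rows", "arguments": {"moves": [[[0,0,0],[0,-0.025,0],0],[[0,0,0],[0,-0.05,0],0],[[0,0,0],[0,-0.075,0],0],[[0,0,0],[0,-0.1,0],0],[[0,0,0],[0,-0.1,0],0]]}}

```text
time: 4.35
ee_pos: [0.6248, 0.2076, 0.2309]
tcp_rot: [-90.3, 0.1, 123.5]
wrist_force: [0.3, -0.8, -2.3]
opening: 0.0146
```

```bash
python3 -c "
from h import *
to([.5305,-.012,.228])
c=camera('scene');cv2.imwrite('pics/s4.png',c['img'][:,:,::-1])"
```

```text
t 4.35 q [ 18.3793  20.5062  28.3621  97.5653  -0.0048 -15.1106] p [0.6248 0.2076 0.2309] rpy [-90.2794   0.0804 123.4897] F [ 0.2875 -0.7992 -2.2667] M [ 0.0435 -0.0144 -0.0149] op 0.014616587135677749
shift tool [-0.1311  0.0021  0.1998]
```

View pics/s4.png

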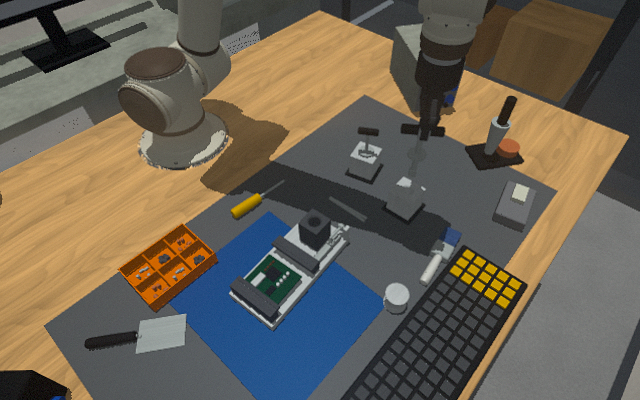

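{"name": "play_rows", "arguments": {"moves": [[[0,0,0],[-0.026,0,0.04],0],[[0,0,0],[-0.052,0,0.08],0],[[0,0,0],[-0.078,0,0.12],0],[[0,0,0],[-0.104,0,0.16],0],[[0,0,0],[-0.131,0,0.2],0]]}}

```text
time: 4.9
ee_pos: [0.5278, -0.0137, 0.2252]
tcp_rot: [-89.9, -0.1, 123.5]
wrist_force: [0.6, -0.5, -2.3]
opening: 0.0144
```

{"name": "play_rows", "arguments": {"moves": [[[0,-8,0],[0,0,0],0],[[0,-16,0],[0,0,0],0],[[0,-24,0],[0,0,0],0],[[0,-32,0],[0,0,0],0],[[0,-40,0],[0,0,0],0]]}}

```text
time: 5.4
ee_pos: [0.5288, -0.0124, 0.2252]
tcp_rot: [-90.0, -0.1, 163.8]
wrist_force: [-0.7, 0.4, -2.6]
opening: 0.0147
```

{"name": "play_rows", "arguments": {"moves": [[[0,-6,0],[0,0,0],0],[[0,-10,0],[0,0,0],0],[[0,-10,0],[0,0,0],0],[[0,-10,0],[0,0,0],0],[[0,-10,0],[0,0,0],0]]}}

```text
time: 5.9
ee_pos: [0.5291, -0.0123, 0.2266]
tcp_rot: [-90.0, -0.1, 173.4]
wrist_force: [0.5, -0.6, -2.5]
opening: 0.0147
```

```bash
python3 -c "
from h import *
import pickle
to([.5305,-.012,.228])
c=camera('scene');d=camera('top');pickle.dump((d,c),open('c5.pkl','wb'))
crop(c,'pics/s5.png',260,120,120,150,4);crop(d,'pics/t5.png',280,140,150,120,5)"
```

```text
t 5.9 q [ -1.3301   2.0768   6.5072  94.4842  -0.0003 -84.7287] p [ 0.5291 -0.0123  0.2266] rpy [-89.9948  -0.0536 173.3986] F [ 0.5196 -0.6275 -2.5168] M [ 0.0584 -0.0308 -0.0061] op 0.014680587738964327
shift tool [-0.0013 -0.0014 -0.0004]
```

View pics/s5.png

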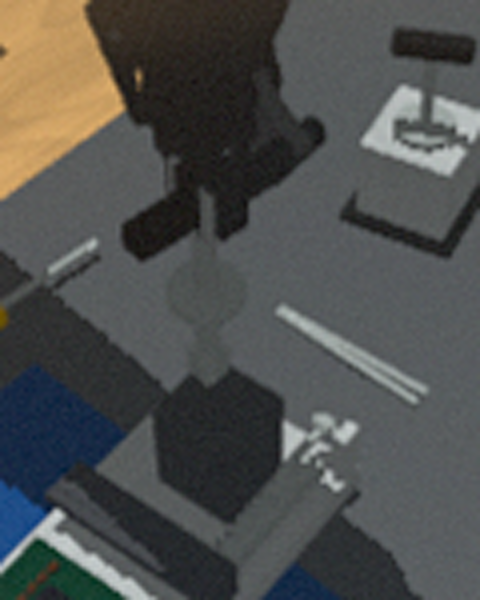

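View pics/t5.png

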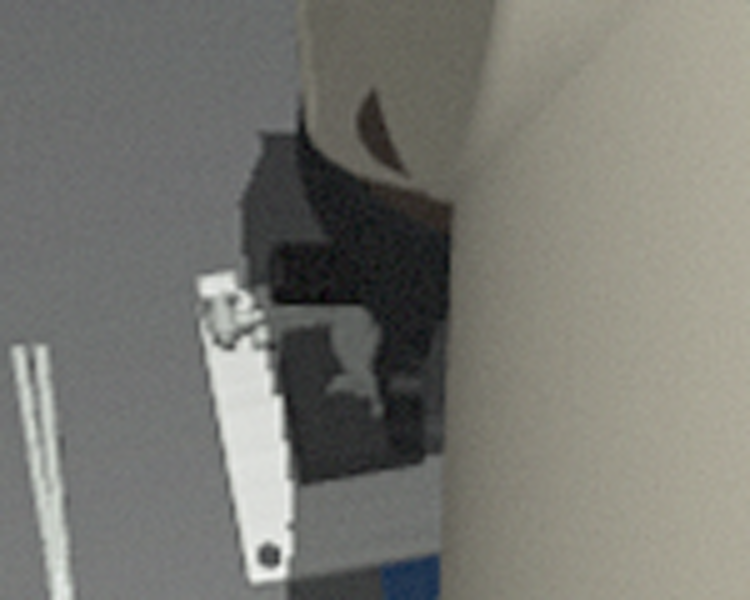

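Run:
```python
from h import *
import pickle
t,s=pickle.load(open("c5.pkl","rb"))
p=np.array([.5291,-.0123]);b=.2266+.016
for n,z in(("bar",b),("coltop",b-.062),("colbot",b-.068),("tip",b-.128)):
    q=proj(s,[*p,z])[0]; print(n,q,(q-[260,120])*4)
h=np.radians(83.4);d=np.array([np.cos(h),np.sin(h),0])*.042
for sg in(1,-1):print("end",(proj(s,np.r_[p,b]+sg*d)[0]-[260,120])*4)
im=cv2.imread("pics/s5.png")
im=np.clip(im.astype(float)*2,0,255).astype(np.uint8)[120:420,80:360]
cv2.imwrite("pics/s5b.png",cv2.resize(im,None,fx=2,fy=2))
```

```text
bar [310.9851 168.4989] [203.9404 193.9958]
coltop [312.1435 190.9229] [208.5742 283.6917]
colbot [312.2477 192.94  ] [208.9907 291.7602]
tip [313.2214 211.8143] [212.8854 367.257 ]
end [273.2039 150.4458]
end [131.1341 239.7532]
```

View pics/s5b.png

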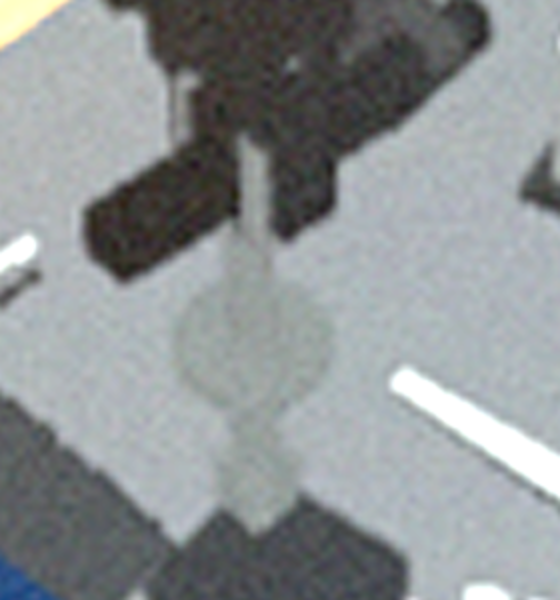

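{"name": "play_rows", "arguments": {"moves": [[[0,0,0],[-0.0013,0.01,-0.001],0],[[0,0,0],[-0.0013,0.02,-0.001],0],[[0,0,0],[-0.0013,0.03,-0.001],0],[[0,0,0],[-0.0013,0.04,-0.001],0],[[0,0,0],[-0.0013,0.04,-0.001],0]]}}

```text
time: 6.5
ee_pos: [0.5302, -0.0113, 0.1853]
tcp_rot: [-90.0, -0.1, 173.5]
wrist_force: [1.7, 0.7, -2.1]
opening: 0.0145
```

```bash
python3 -c "
from h import *
to([.5305,-.012,.137])
c=camera('scene');crop(c,'pics/s6.png',260,120,120,150,4)
im=cv2.imread('pics/s6.png');cv2.imwrite('pics/s6.png',np.clip(im.astype(float)*2,0,255).astype(np.uint8))"
```

```text
t 6.5 q [ -1.2316   1.6915   1.5333  89.9734   0.0101 -84.7283] p [ 0.5302 -0.0113  0.1853] rpy [-89.998   -0.132  173.4966] F [ 1.7122  0.6671 -2.0709] M [ 0.2284 -0.2665 -0.024 ] op 0.014491495876829725
shift tool [-0.0005  0.0483  0.0006]
```

View pics/s6.png

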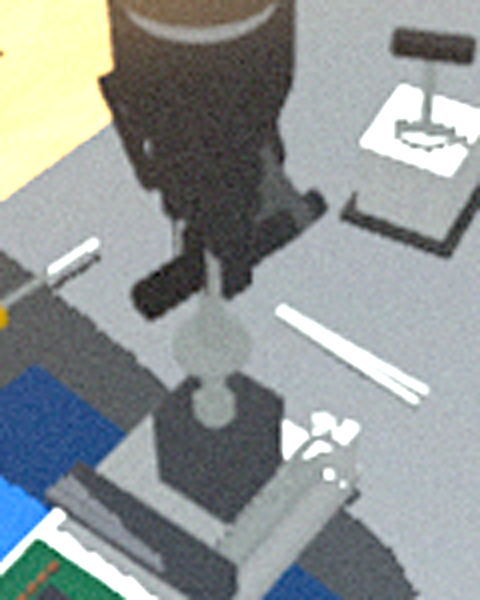

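{"name": "play_rows", "arguments": {"moves": [[[0,0,0],[-0.0005,0.006,0],0],[[0,0,0],[-0.0005,0.012,0],0],[[0,0,0],[-0.0005,0.018,0],0],[[0,0,0],[-0.0005,0.024,0],0],[[0,0,0],[-0.0005,0.028,0],0]]}}

```text
time: 7.05
ee_pos: [0.5311, -0.0115, 0.1585]
tcp_rot: [-90.0, -0.0, 173.5]
wrist_force: [-0.6, 0.5, -1.6]
opening: 0.0148
```

```bash
python3 -c "
from h import *
to([.5305,-.012,.137])"
```

```text
t 7.05 q [ -1.2378   1.5668  -1.5476  86.9242  -0.0017 -84.735 ] p [ 0.5311 -0.0115  0.1585] rpy [-89.9948  -0.0383 173.4972] F [-0.6087  0.4813 -1.6466] M [-0.0253 -0.0196  0.0284] op 0.014819081116964151
shift tool [0.0005 0.0215 0.0006]
```

Near zero force. Continue gently to the socket.

{"name": "play_rows", "arguments": {"moves": [[[0,0,0],[0,0.003,0],0],[[0,0,0],[0,0.006,0],0],[[0,0,0],[0,0.008,0],0],[[0,0,0],[0,0.01,0],0],[[0,0,0],[0,0.011,0],0]]}}

```text
time: 7.55
ee_pos: [0.5313, -0.0115, 0.1482]
tcp_rot: [-90.0, -0.0, 173.5]
wrist_force: [-1.3, 0.5, -2.3]
opening: 0.0144
```

```bash
python3 -c "
from h import *
to([.5305,-.012,.137])"
```

```text
t 7.55 q [ -1.2404   1.5488  -2.7049  85.747    0.0024 -84.7348] p [ 0.5313 -0.0115  0.1482] rpy [-90.0023  -0.001  173.4944] F [-1.2715  0.5148 -2.2673] M [0.0094 0.0031 0.0169] op 0.014359743479778583
shift tool [0.0007 0.0112 0.0006]
```

{"name": "play_rows", "arguments": {"moves": [[[0,0,0],[0.0005,0.003,0],0],[[0,0,0],[0.0005,0.006,0],0],[[0,0,0],[0.0005,0.009,0],0],[[0,0,0],[0.0005,0.01,0],0],[[0,0,0],[0.0005,0.011,0],0]]}}

```text
time: 8.05
ee_pos: [0.5307, -0.0114, 0.1371]
tcp_rot: [-90.0, -0.0, 173.5]
wrist_force: [0.0, -0.7, -2.2]
opening: 0.0144
```

```bash
python3 -c "
from h import *
to([.5305,-.012,.137])
c=camera('scene');crop(c,'pics/s7.png',260,120,120,150,4)
im=cv2.imread('pics/s7.png');cv2.imwrite('pics/s7.png',np.clip(im.astype(float)*2,0,255).astype(np.uint8))"
```

```text
t 8.05 q [ -1.2314   1.5032  -3.9657  84.536    0.0002 -84.729 ] p [ 0.5307 -0.0114  0.1371] rpy [-89.9998  -0.0049 173.4976] F [ 0.0174 -0.7318 -2.1678] M [-0.0142 -0.0404 -0.0135] op 0.014405589070980851
shift tool [0.0002 0.0001 0.0006]
```

View pics/s7.png

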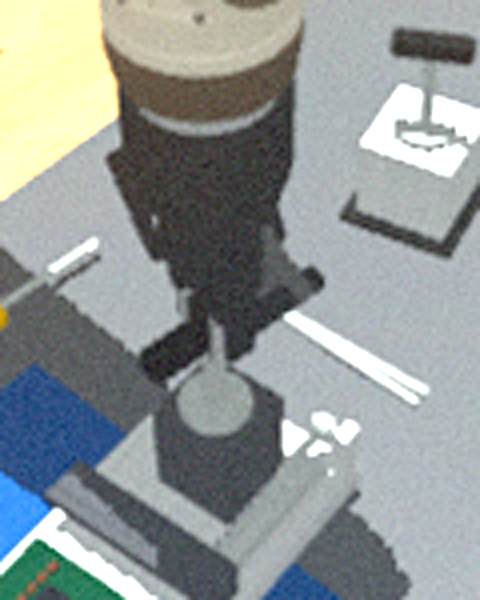

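{"name": "play_rows", "arguments": {"moves": [[[0,0,0],[0,0.001,0],0],[[0,3,0],[0,0.001,0],0],[[0,8,0],[0,0.001,0],0],[[0,14,0],[0,0.001,0],0],[[0,20,0],[0,0.001,0],0]]}}

```text
time: 8.6
ee_pos: [0.5316, -0.0113, 0.1368]
tcp_rot: [-90.1, 0.1, 153.3]
wrist_force: [2.8, -0.5, -1.8]
opening: 0.0145
```

```bash
python3 -c "
from h import *
to([.5305,-.012,.137])"
```

```text
t 8.6 q [ -1.2274   1.4902  -4.0164  84.3758   0.016  -64.4942] p [ 0.5316 -0.0113  0.1368] rpy [-90.065    0.0992 153.2668] F [ 2.7783 -0.5166 -1.81  ] M [ 0.0599 -0.7873  0.1267] op 0.014527208224811489
shift tool [ 0.0006 -0.0002  0.0011]
```

{"name": "play_rows", "arguments": {"moves": [[[0,7,0],[0.0005,0,0],0],[[0,14,0],[0.0005,0,0],0],[[0,21,0],[0.0005,0,0],0],[[0,28,0],[0.0005,0,0],0],[[0,35,0],[0.0005,0,0],0]]}}

```text
time: 9.1
ee_pos: [0.5314, -0.0118, 0.1368]
tcp_rot: [-90.1, 0.1, 118.2]
wrist_force: [3.5, -2.9, -0.8]
opening: 0.0148
```

```bash
python3 -c "
from h import *
to([.5305,-.012,.137])"
```

```text
t 9.1 q [ -1.2276   1.4344  -4.0724  84.3465  -0.0875 -29.4289] p [ 0.5314 -0.0118  0.1368] rpy [-90.0848   0.1483 118.2011] F [ 3.4514 -2.8856 -0.8037] M [-1.0572 -1.1016  0.172 ] op 0.014759422732508678
shift tool [ 0.0002 -0.0002  0.0008]
```

{"name": "play_rows", "arguments": {"moves": [[[0,7,0],[0,0,0],0],[[0,14,0],[0,0,0],0],[[0,21,0],[0,0,0],0],[[0,28,0],[0,0,0],0],[[0,35,0],[0,0,0],0]]}}

```text
time: 9.6
ee_pos: [0.531, -0.0124, 0.1368]
tcp_rot: [-90.1, 0.2, 83.2]
wrist_force: [1.5, -6.0, -1.4]
opening: 0.0144
```

```bash
python3 -c "
from h import *
to([.5305,-.012,.137])
c=camera('scene');crop(c,'pics/s8.png',220,160,160,140,5)
"
```

```text
t 9.6 q [-1.2515  1.431  -4.0769 84.383  -0.1678  5.5658] p [ 0.531  -0.0124  0.1368] rpy [-90.1249   0.1564  83.1823] F [ 1.4731 -5.9843 -1.369 ] M [-1.8215 -0.4886  0.1998] op 0.014361635807086789
shift tool [ 0.0004 -0.0002  0.0006]
```

View pics/s8.png

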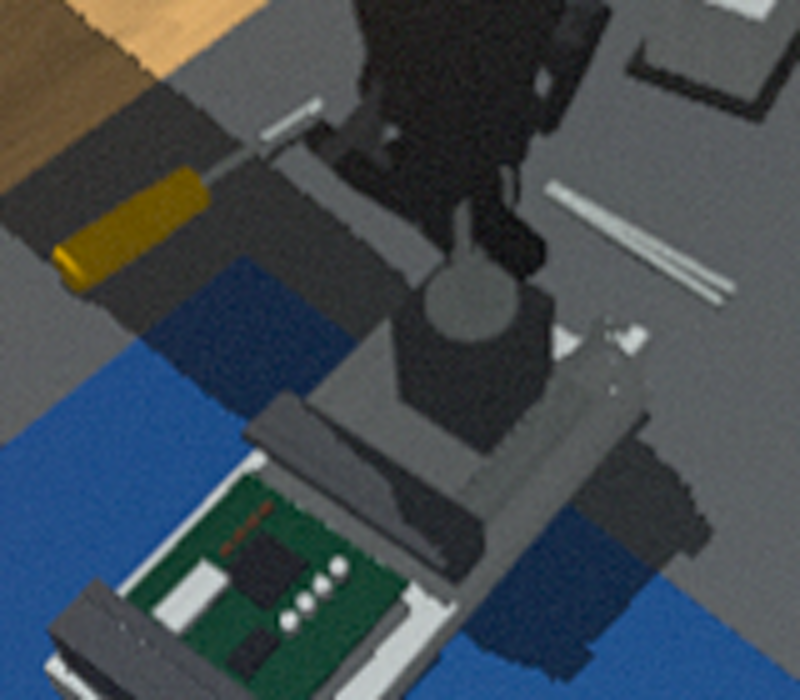

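{"name": "play_rows", "arguments": {"moves": [[[0,7,0],[-0.0007,0,0],0],[[0,14,0],[-0.0007,0,0],0],[[0,21,0],[-0.0007,0,0],0],[[0,28,0],[-0.0007,0,0],0],[[0,35,0],[-0.0007,0,0],0]]}}

```text
time: 10.15
ee_pos: [0.5304, -0.0132, 0.1368]
tcp_rot: [-90.2, 0.1, 48.2]
wrist_force: [-1.1, -7.7, 0.6]
opening: 0.0148
```

```bash
python3 -c "
from h import *
to([.5305,-.012,.137])"
```

```text
t 10.15 q [-1.3317  1.4129 -4.0961 84.4471 -0.1809 40.4938] p [ 0.5304 -0.0132  0.1368] rpy [-90.1509   0.109   48.1743] F [-1.1452 -7.6732  0.6378] M [-1.8638  0.4043  0.1962] op 0.014785942320473542
shift tool [ 0.001  -0.0002  0.0007]
```

{"name": "play_rows", "arguments": {"moves": [[[0,6,0],[0,0,0],0],[[0,12,0],[0,0,0],0],[[0,18,0],[0,0,0],0],[[0,24,0],[0,0,0],0],[[0,30,0],[0,0,0],0]]}}

```text
time: 10.65
ee_pos: [0.5298, -0.0132, 0.1368]
tcp_rot: [-90.2, 0.1, 18.2]
wrist_force: [-4.5, -6.1, 2.9]
opening: 0.0145
```

```bash
python3 -c "
from h import *
to([.5305,-.012,.137])
c=camera('scene');crop(c,'pics/s9.png',220,160,160,140,5)
"
```

```text
t 10.65 q [-1.3355  1.3982 -4.1082 84.5195 -0.176  70.4492] p [ 0.5298 -0.0132  0.1368] rpy [-90.1572   0.0832  18.2152] F [-4.4838 -6.1282  2.9433] M [-1.7307  1.2487  0.1887] op 0.014517373951944131
shift tool [ 0.0011 -0.0002  0.0009]
```

View pics/s9.png

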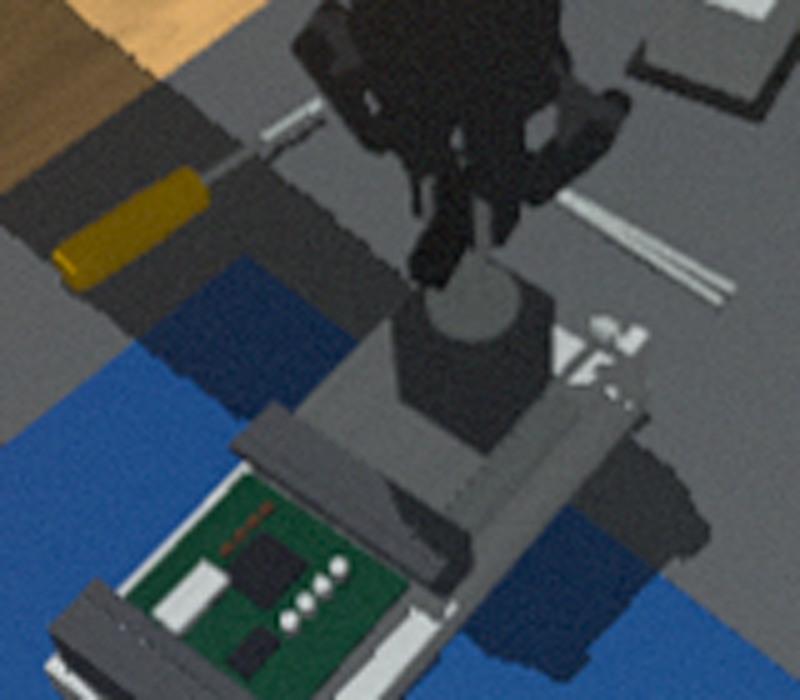

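{"name": "play_rows", "arguments": {"moves": [[[0,5,0],[-0.0005,0,-0.0004],0],[[0,10,0],[-0.001,0,-0.0007],0],[[0,15,0],[-0.001,0,-0.0007],0],[[0,20,0],[-0.001,0,-0.0007],0],[[0,25,0],[-0.001,0,-0.0007],0]]}}

```text
time: 11.2
ee_pos: [0.5289, -0.0136, 0.1368]
tcp_rot: [-90.1, 0.0, -6.7]
wrist_force: [-5.1, -3.5, 4.7]
opening: 0.0146
```

```bash
python3 -c "
from h import *
to([.5305,-.012,.137])
c=camera('scene');crop(c,'pics/s10.png',220,160,160,140,5)
"
```

```text
t 11.2 q [-1.4175  1.3009 -4.2103 84.533  -0.0952 95.2785] p [ 0.5289 -0.0136  0.1368] rpy [-90.0988   0.0352  -6.696 ] F [-5.1235 -3.4975  4.6939] M [-0.9073  1.2727  0.742 ] op 0.014633207379310384
shift tool [ 0.0014 -0.0002  0.0017]
```

View pics/s10.png

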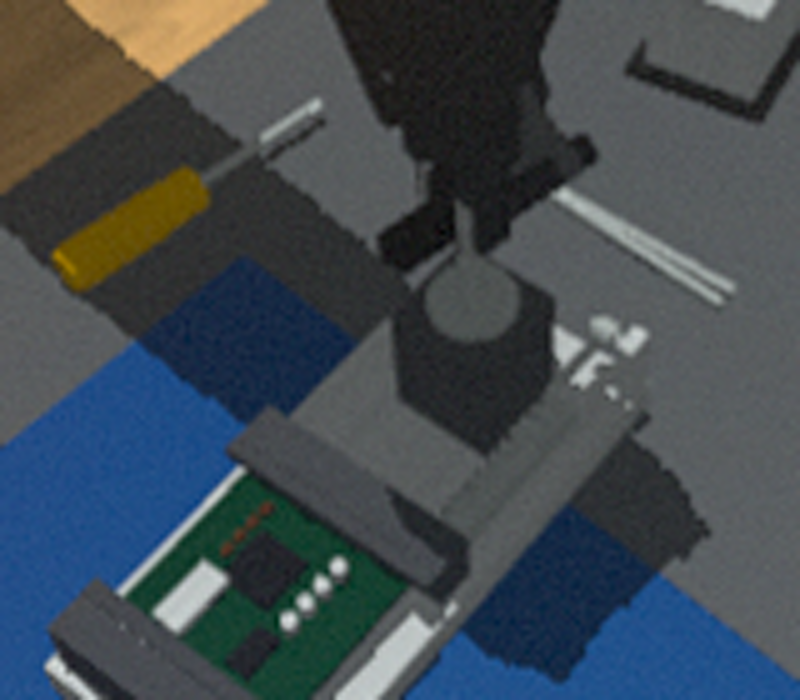

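{"name": "play_rows", "arguments": {"moves": [[[0,2,0],[0,0,0],0],[[0,4,0],[0,0,0],0],[[0,4,0],[0,0,0],0],[[0,4,0],[0,0,0],0],[[0,4,0],[0,0,0],0]]}}

```text
time: 11.75
ee_pos: [0.5288, -0.0134, 0.1368]
tcp_rot: [-90.1, 0.0, -10.5]
wrist_force: [-4.8, -2.6, 3.7]
opening: 0.0142
```

```bash
python3 -c "
from h import *
import pickle
to([.5305,-.012,.137])
c=camera('scene');t=camera('top')
crop(c,'pics/s11.png',270,195,130,110,6)
crop(t,'pics/t11.png',310,165,160,100,5)
s0=pickle.load(open('c0.pkl','rb'))[1];crop(s0,'pics/s0b.png',270,195,130,110,6)
"
```

```text
t 11.75 q [-1.4066  1.3003 -4.2133 84.5377 -0.0821 99.0458] p [ 0.5288 -0.0134  0.1368] rpy [-90.0891   0.0377 -10.4524] F [-4.8409 -2.6142  3.7305] M [-0.819   1.3375  0.7913] op 0.014196820254176692
shift tool [ 0.0014 -0.0002  0.0017]
```

View pics/s11.png

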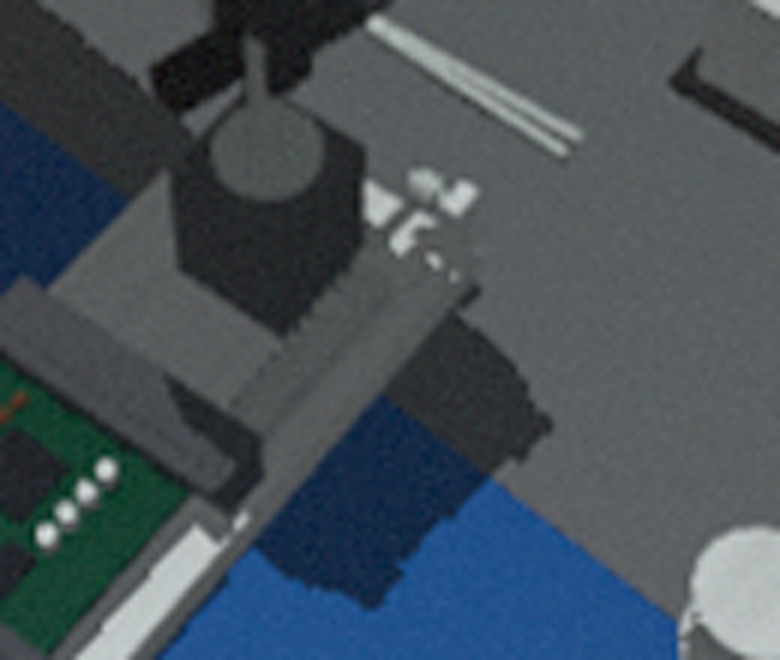

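View pics/s0b.png

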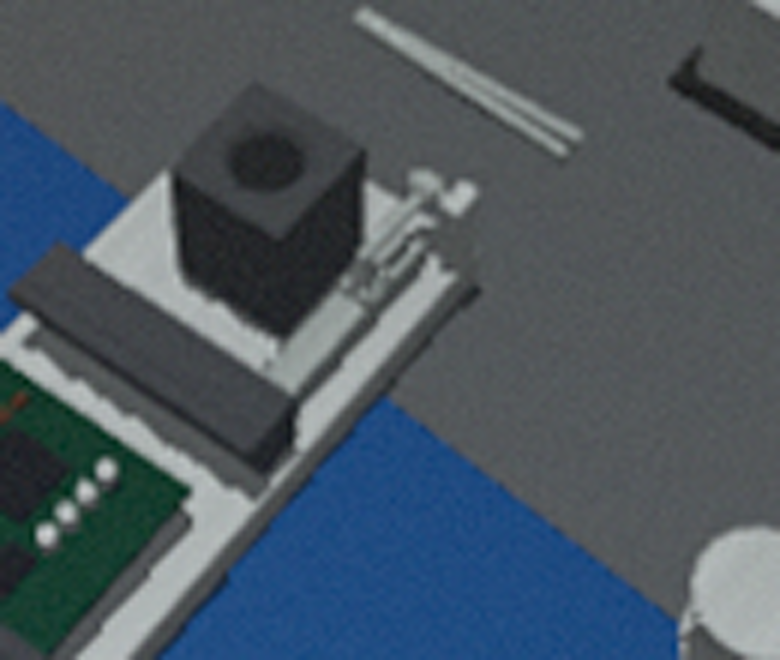

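View pics/t11.png

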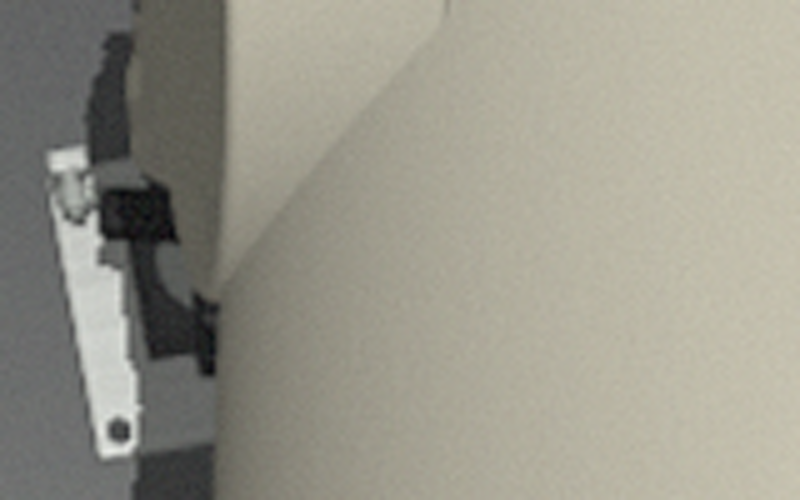

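Run:
```python
from h import *
import pickle
s=pickle.load(open("c0.pkl","rb"))[1]
f=lambda u,v:[270+(u+.5)/6-.5,195+(v+.5)/6-.5]
h=np.radians(-85);ex=np.array([np.cos(h),np.sin(h)]);ey=np.array([-np.sin(h),np.cos(h)])
for z in(.045,.049,.055):
    for P in([f(62,243),f(297,400),f(12,292),f(253,450)],[f(25,278),f(262,435),f(228,492),f(228,492)]):
        q=plane(s,P,z)[:,:2]-[.5307,-.012]; print(z,(q@ex).round(4),(q@ey).round(4))
```

```text
0.045 [0.0533 0.0542 0.0801 0.0787] [-0.0555  0.0534 -0.0559  0.0533]
0.045 [0.0728 0.0723 0.0963 0.0963] [-0.0561  0.0522  0.0564  0.0564]
0.049 [0.0552 0.056  0.0818 0.0804] [-0.0533  0.0549 -0.0537  0.0548]
0.049 [0.0745 0.074  0.0978 0.0978] [-0.054   0.0537  0.0579  0.0579]
0.055 [0.0579 0.0587 0.0843 0.0829] [-0.0502  0.0571 -0.0506  0.057 ]
0.055 [0.0771 0.0766 0.1002 0.1002] [-0.0508  0.0559  0.0601  0.0601]
```

{"name": "play_rows", "arguments": {"moves": [[[0,-4,0],[0,0,0],0],[[0,-8,0],[0,0,0],0],[[0,-12,0],[0,0,0],0],[[0,-14,0],[0,0,0],0],[[0,-14,0],[0,0,0],0]]}}

```text
time: 12.35
ee_pos: [0.5293, -0.0136, 0.1368]
tcp_rot: [-90.1, 0.0, 3.5]
wrist_force: [-2.8, -4.0, 3.4]
opening: 0.0146
```

```bash
python3 -c "
from h import *
to([.5305,-.012,.137])
"
```

```text
t 12.35 q [-1.422   1.3072 -4.2046 84.4911 -0.0941 85.0844] p [ 0.5293 -0.0136  0.1368] rpy [-90.0935   0.011    3.4935] F [-2.7801 -4.003   3.4404] M [-1.2428  1.1229  0.05  ] op 0.014644657039943706
shift tool [ 0.0013 -0.0002  0.0015]
```

{"name": "play_rows", "arguments": {"moves": [[[0,0,0],[0,0,0],100],[[0,0,0],[0,0,0],100],[[0,0,0],[0,0,0],100],[[0,0,0],[0,0,0],100],[[0,0,0],[0,0,0],100]]}}

```text
time: 12.85
ee_pos: [0.5296, -0.0128, 0.1363]
tcp_rot: [-90.0, -0.0, 3.5]
wrist_force: [0.3, 0.0, -0.2]
opening: 0.0843
```

{"name": "play_rows", "arguments": {"moves": [[[0,0,0],[0,-0.03,0],100],[[0,0,0],[0,-0.06,0],100],[[0,0,0],[0,-0.09,0],100],[[0,0,0],[0,-0.12,0],100],[[0,0,0],[0,-0.12,0],100]]}}

```text
time: 13.35
ee_pos: [0.5306, -0.0128, 0.2605]
tcp_rot: [-90.0, -0.3, 3.5]
wrist_force: [0.0, -0.6, -0.2]
opening: 0.0852
```

{"name": "play_rows", "arguments": {"moves": [[[0,0,0],[-0.04,0,0.02],100],[[0,0,0],[-0.08,0,0.05],100],[[0,0,0],[-0.12,0,0.09],100],[[0,0,0],[-0.16,0,0.13],100],[[0,0,0],[-0.2,0,0.16],100]]}}

```text
time: 13.85
ee_pos: [0.3293, 0.1279, 0.2556]
tcp_rot: [-90.0, 0.0, 3.4]
wrist_force: [-1.0, 1.3, 0.4]
opening: 0.0857
```

```bash
python3 -c "
from h import *
import pickle
to([.5305,-.012,.137])
c=camera('scene');t=camera('top');pickle.dump((t,c),open('c12.pkl','wb'))
crop(c,'pics/s12.png',220,180,150,130,5)
crop(t,'pics/t12.png',310,165,160,100,5)
"
```

```text
t 13.85 q [ 21.2198 -20.8685 -10.1082 100.7669   0.0188 107.7708] p [0.3293 0.1279 0.2556] rpy [-89.9841   0.012    3.449 ] F [-1.0304  1.2862  0.3655] M [ 0.0682  0.0004 -0.004 ] op 0.08571009529779897
shift tool [ 0.1925  0.1185 -0.1518]
```

View pics/s12.png

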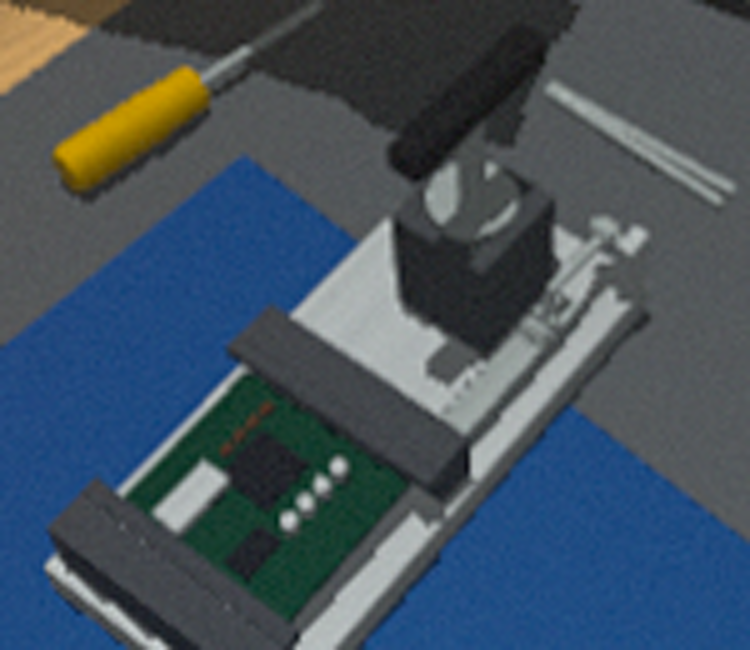

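View pics/t12.png

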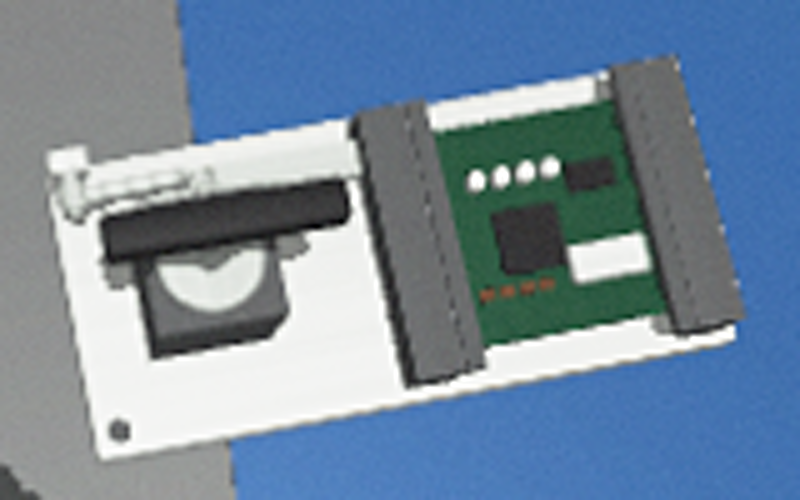

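Run:
```python
from h import *
import pickle
t0,s0=pickle.load(open("c0.pkl","rb"));t,s=pickle.load(open("c12.pkl","rb"))
def z(c,x,y,w,h): return cv2.resize(np.ascontiguousarray(c["img"][y:y+h,x:x+w,::-1]),(390,280),interpolation=cv2.INTER_CUBIC)
cv2.imwrite("pics/pawl.png",np.vstack([np.hstack([z(t0,316,190,46,33),z(t,316,190,46,33)]),np.hstack([z(s0,318,215,46,33),z(s,318,215,46,33)])]))
def bar(c,x0,y0,x1,y1,th):
    g=c["img"].max(2).astype(int); m=np.zeros_like(g,np.uint8); m[y0:y1,x0:x1]=(g[y0:y1,x0:x1]<th)*255
    n,l,st,ce=cv2.connectedComponentsWithStats(m); i=1+st[1:,4].argmax()
    cnt=max(cv2.findContours((l==i).astype(np.uint8),0,2)[0],key=len)
    r=cv2.minAreaRect(cnt);print(st[i],ce[i],r); return r
a=bar(t,328,196,384,220,60);b=bar(s,295,183,332,217,36)
print(tri(t,[a[0]],s,[b[0]]))
for P in (plane(t,cv2.boxPoints(a),.157),plane(s,cv2.boxPoints(b),.153)):
  for i in(0,1):
    d=P[i+1]-P[i];print(np.linalg.norm(d),np.degrees(np.arctan2(d[1],d[0])))
```

```text
[330 201  50  19 289] [354.6125 208.6505] ((354.90386962890625, 209.51925659179688), (12.355316162109375, 49.4212646484375), 78.69007110595703)
[298 186  31  30 266] [313.6955 200.188 ] ((313.0311584472656, 200.0332489013672), (9.483983039855957, 38.30070495605469), 46.84760665893555)
[[ 0.5293 -0.0114  0.1522  0.0001]]
0.08264329826428002 -84.00757941188998
0.020951651630989963 -176.51470366718897
0.08727005014473854 93.41908047019
0.023115233159457287 -13.183937745935324
```

View pics/pawl.png

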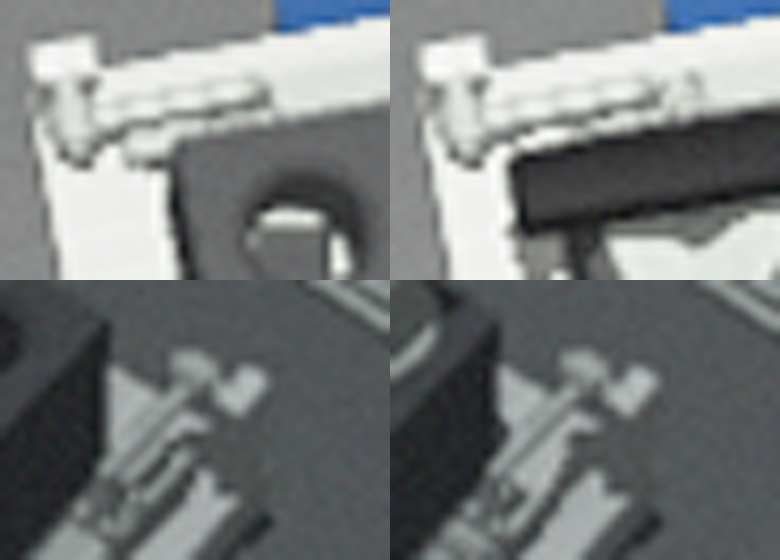

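{"name": "play_rows", "arguments": {"moves": [[[0,0,0],[0.04,0,-0.025],100],[[0,0,0],[0.08,0,-0.05],100],[[0,0,0],[0.12,0,-0.08],100],[[0,0,0],[0.16,0,-0.12],100],[[0,0,0],[0.2,0,-0.159],100]]}}

```text
time: 14.45
ee_pos: [0.5324, -0.0133, 0.2554]
tcp_rot: [-90.0, 0.0, 3.5]
wrist_force: [1.2, 1.1, 0.5]
opening: 0.0856
```

{"name": "play_rows", "arguments": {"moves": [[[0,0,0],[0,0.03,0],100],[[0,0,0],[0,0.06,0],100],[[0,0,0],[0,0.09,0],100],[[0,0,0],[0,0.12,0],100],[[0,0,0],[0,0.12,0],100]]}}

```text
time: 14.95
ee_pos: [0.5287, -0.0118, 0.1315]
tcp_rot: [-90.0, 0.4, 3.5]
wrist_force: [-0.5, -0.2, -0.4]
opening: 0.0855
```

```bash
python3 -c "
from h import *
to([.5298,-.0118,.137])
"
```

```text
t 14.95 q [-1.2763  1.6674 -4.4162 84.3261 -0.0054 85.2626] p [ 0.5287 -0.0118  0.1315] rpy [-89.9716   0.4087   3.4613] F [-0.5369 -0.2082 -0.3766] M [-0.0344  0.0455  0.0219] op 0.08553578859482816
shift tool [ 0.001  -0.0055 -0.0001]
```

{"name": "play_rows", "arguments": {"moves": [[[0,0,0],[0,-0.005,0],60],[[0,0,0],[0,-0.005,0],30],[[0,0,0],[0,-0.005,0],0],[[0,0,0],[0,-0.005,0],0],[[0,0,0],[0,-0.005,0],0]], "grip_force": 60}}

```text
time: 15.45
ee_pos: [0.5309, -0.0113, 0.1422]
tcp_rot: [-90.0, -0.1, 3.5]
wrist_force: [-2.6, 0.3, 3.2]
opening: 0.0145
```

{"name": "play_rows", "arguments": {"moves": [[[0,0,0],[0,0,0],0],[[0,0,0],[0,0,0],0],[[0,0,0],[0,-0.003,0],0],[[0,0,0],[0,-0.006,0],0],[[0,0,0],[0,-0.01,0],0]]}}

```text
time: 15.95
ee_pos: [0.5302, -0.0112, 0.1502]
tcp_rot: [-90.0, 0.1, 3.5]
wrist_force: [1.3, -0.7, -9.9]
opening: 0.015
```

```bash
python3 -c "
from h import *
to([.5298,-.0118,.137])
"
```

```text
t 15.95 q [-1.2128  1.5417 -2.4908 86.1003 -0.0007 85.2898] p [ 0.5302 -0.0112  0.1502] rpy [-89.9898   0.1324   3.4974] F [ 1.3253 -0.6541 -9.9244] M [-0.0704 -0.3412  0.0456] op 0.015038287370654616
shift tool [-0.0004  0.0132 -0.0005]
```

{"name": "play_rows", "arguments": {"moves": [[[0,0,0],[0,0,0],0],[[0,0,0],[0,-0.004,0],0],[[0,0,0],[0,-0.008,0],0],[[0,0,0],[0,-0.012,0],0],[[0,0,0],[0,-0.016,0],0]]}}

```text
time: 16.45
ee_pos: [0.5311, -0.0112, 0.1686]
tcp_rot: [-90.0, -0.1, 3.5]
wrist_force: [-0.6, -0.9, -1.7]
opening: 0.0147
```

```bash
python3 -c "
from h import *
to([.5298,-.0118,.137])
c=camera('scene');crop(c,'pics/s13.png',260,120,120,150,4)
im=cv2.imread('pics/s13.png');cv2.imwrite('pics/s13.png',np.clip(im.astype(float)*2,0,255).astype(np.uint8))"
```

```text
t 16.45 q [-1.2133  1.4639 -0.5413 87.893   0.0017 85.2915] p [ 0.5311 -0.0112  0.1686] rpy [-90.0067  -0.1016   3.4953] F [-0.5535 -0.9288 -1.6838] M [ 0.0094 -0.01    0.0305] op 0.014678976482023374
shift tool [-0.0014  0.0316 -0.0005]
```

View pics/s13.png

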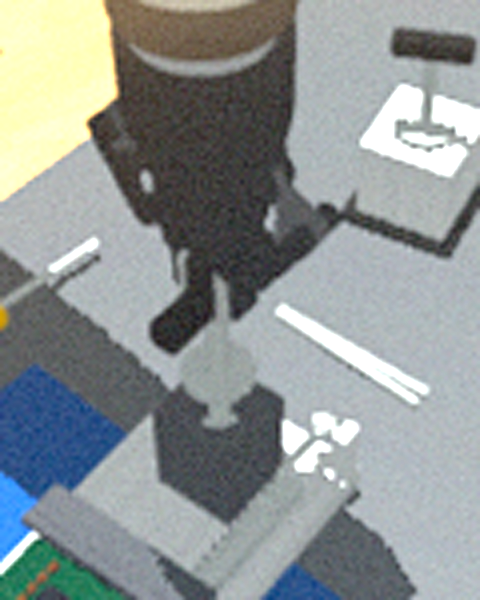

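{"name": "play_rows", "arguments": {"moves": [[[0,0,0],[0,-0.015,0],0],[[0,0,0],[0,-0.03,0],0],[[0,0,0],[0,-0.045,0],0],[[0,0,0],[0,-0.06,0],0],[[0,0,0],[0,-0.065,0],0]]}}

```text
time: 17.0
ee_pos: [0.5312, -0.0112, 0.2342]
tcp_rot: [-90.0, -0.2, 3.5]
wrist_force: [0.5, 0.2, -2.4]
opening: 0.0145
```

```bash
python3 -c "
from h import *
to([.622,.2075,.23])
"
```

```text
t 17.0 q [-1.2121  2.3136  7.598  95.1326  0.0018 85.292 ] p [ 0.5312 -0.0112  0.2342] rpy [-90.0107  -0.1514   3.496 ] F [ 0.501   0.2311 -2.3955] M [-0.0257 -0.0357  0.0088] op 0.014530330186488272
shift tool [0.1039 0.0044 0.2128]
```

{"name": "play_rows", "arguments": {"moves": [[[0,0,0],[0.02,0,0.042],0],[[0,0,0],[0.04,0,0.084],0],[[0,0,0],[0.062,0,0.127],0],[[0,0,0],[0.083,0,0.17],0],[[0,0,0],[0.1035,0,0.2128],0]]}}

```text
time: 17.5
ee_pos: [0.6215, 0.2094, 0.2319]
tcp_rot: [-90.0, -0.0, 3.5]
wrist_force: [0.9, 0.3, -2.6]
opening: 0.0148
```

{"name": "play_rows", "arguments": {"moves": [[[0,0,0],[0,0,0],0],[[0,0,0],[0,0.01,0],0],[[0,0,0],[0,0.02,0],0],[[0,0,0],[0,0.02,0],0],[[0,0,0],[0,0.02,0],0]]}}

```text
time: 18.0
ee_pos: [0.6206, 0.2063, 0.2124]
tcp_rot: [-90.0, 0.0, 3.4]
wrist_force: [-0.3, 0.8, -1.2]
opening: 0.0147
```

Run:
```python
from h import *
import pickle
to([.6215,.2075,.137])
c=camera('scene')
crop(c,'pics/s14.png',350,90,120,140,5)
im=cv2.imread('pics/s14.png');cv2.imwrite('pics/s14.png',np.clip(im.astype(float)*2,0,255).astype(np.uint8))
o=get_obs();p=o["ee_pos"][:2];b=o["ee_pos"][2]+.011
for z in(b,b-.068,b-.128): print((proj(c,[*p,z])[0]-[350,90])*5)
print((proj(c,[.6215,.2075,.066])[0]-[350,90])*5)
```

```text
t 18.0 q [ 18.3871  19.6444  25.1885  95.5565  -0.0026 104.9694] p [0.6206 0.2063 0.2124] rpy [-90.0057   0.0114   3.4177] F [-0.35    0.7939 -1.2223] M [-0.0075 -0.017   0.0142] op 0.014686880455704215
shift tool [0.0009 0.0754 0.0012]
[346.6397 240.1233]
[317.6114 360.8811]
[294.9749 455.2351]
[286.9617 498.0079]
```

View pics/s14.png

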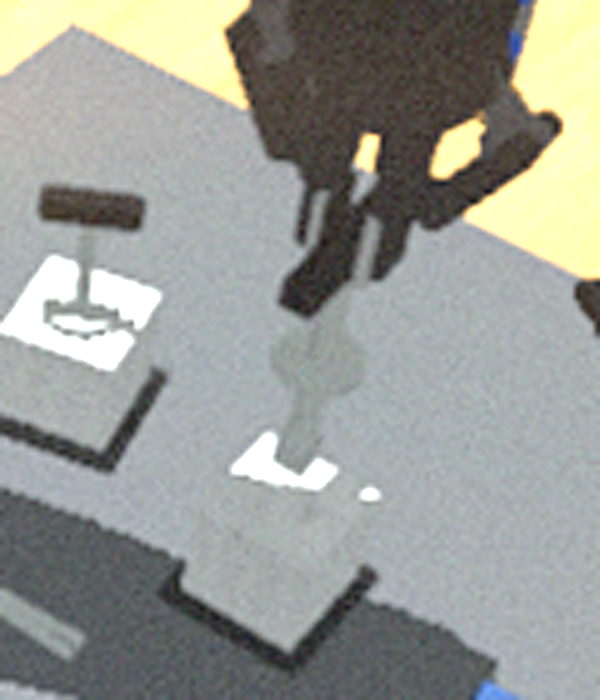

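{"name": "play_rows", "arguments": {"moves": [[[0,0,0],[0.0009,0.008,0.0012],0],[[0,0,0],[0.0009,0.016,0.0012],0],[[0,0,0],[0.0009,0.024,0.0012],0],[[0,0,0],[0.0009,0.032,0.0012],0],[[0,0,0],[0.0009,0.04,0.0012],0]]}}

```text
time: 18.55
ee_pos: [0.6217, 0.2087, 0.1713]
tcp_rot: [-90.0, 0.0, 3.5]
wrist_force: [0.3, -0.2, -2.9]
opening: 0.0145
```

```bash
python3 -c "
from h import *
to([.6215,.2075,.123])
"
```

```text
t 18.55 q [ 18.5566  19.155   19.9967  90.8748  -0.002  105.0575] p [0.6217 0.2087 0.1713] rpy [-90.0105   0.0315   3.499 ] F [ 0.2777 -0.1893 -2.8519] M [-0.028   0.0312  0.0191] op 0.014491445995970662
shift tool [-0.0003  0.0483 -0.0012]
```

{"name": "play_rows", "arguments": {"moves": [[[0,0,0],[0,0.008,-0.0006],0],[[0,0,0],[0,0.016,-0.0006],0],[[0,0,0],[0,0.024,-0.0006],0],[[0,0,0],[0,0.032,-0.0006],0],[[0,0,0],[0,0.04,-0.0006],0]]}}

```text
time: 19.05
ee_pos: [0.6219, 0.2082, 0.1316]
tcp_rot: [-90.0, 0.0, 3.5]
wrist_force: [-0.7, -0.3, -1.2]
opening: 0.0147
```

```bash
python3 -c "
from h import *
to([.6215,.2075,.123])
c=camera('scene')
crop(c,'pics/s15.png',350,90,120,140,5)
im=cv2.imread('pics/s15.png');cv2.imwrite('pics/s15.png',np.clip(im.astype(float)*2,0,255).astype(np.uint8))
"
```

```text
t 19.05 q [ 18.5062  18.8548  15.2442  86.39     0.0002 105.0079] p [0.6219 0.2082 0.1316] rpy [-90.       0.0006   3.4983] F [-0.6965 -0.35   -1.2003] M [-0.0218  0.0397 -0.03  ] op 0.014674215303476318
shift tool [-0.0004  0.0086 -0.0006]
```

View pics/s15.png

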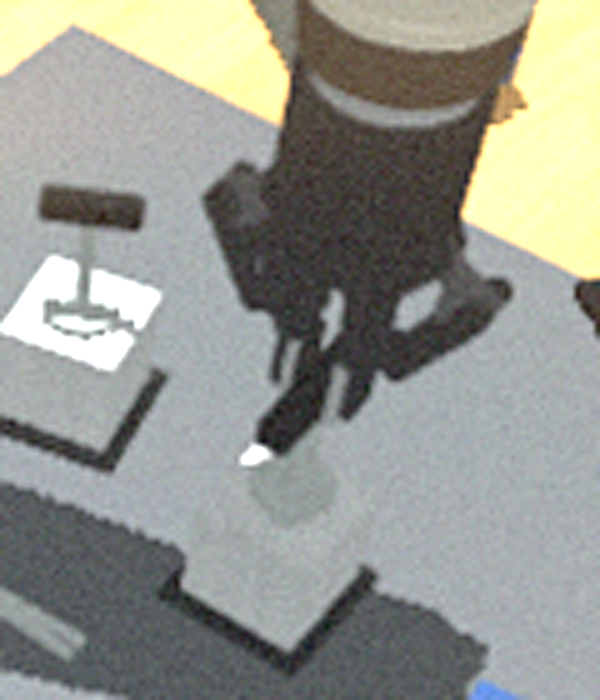

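In the hole, collar about 8 mm above the stand and no contact force. Lower the rest and feel for contact.

{"name": "play_rows", "arguments": {"moves": [[[0,0,0],[0,0.002,0],0],[[0,0,0],[0,0.004,0],0],[[0,0,0],[0,0.006,0],0],[[0,0,0],[0,0.008,0],0],[[0,0,0],[0,0.0085,0],0]]}}

```text
time: 19.6
ee_pos: [0.6219, 0.2081, 0.1237]
tcp_rot: [-90.0, 0.0, 3.5]
wrist_force: [-0.5, 0.5, -2.1]
opening: 0.0146
```

```bash
python3 -c "
from h import *
to([.6215,.2075,.123])
"
```

```text
t 19.6 q [ 18.5031  18.8573  14.3711  85.5148   0.0012 105.0049] p [0.6219 0.2081 0.1237] rpy [-89.9991   0.0013   3.4981] F [-0.4551  0.4928 -2.1212] M [ 0.0184  0.0224 -0.0097] op 0.014580868298850939
shift tool [-0.0004  0.0007 -0.0006]
```

{"name": "play_rows", "arguments": {"moves": [[[0,0,0],[0,0.0007,0],0],[[0,0,0],[0,0.0014,0],0],[[0,0,0],[0,0.002,0],0],[[0,0,0],[0,0.002,0],0],[[0,0,0],[0,0.002,0],0]]}}

```text
time: 20.1
ee_pos: [0.6221, 0.2081, 0.1233]
tcp_rot: [-90.0, -0.1, 3.5]
wrist_force: [-2.9, -1.7, 6.0]
opening: 0.0145
```

```bash
python3 -c "
from h import *
to([.6215,.2075,.123])
"
```

```text
t 20.1 q [ 18.4999  18.7819  14.2349  85.3642  -0.0059 105.0068] p [0.6221 0.2081 0.1233] rpy [-89.9827  -0.0874   3.4931] F [-2.8556 -1.7124  5.9965] M [-0.2826  0.6667  0.0222] op 0.01451548309976372
shift tool [-0.0006  0.0003 -0.0006]
```

Collar is on the stand (+6 N). Back off the preload, release and rise.

{"name": "play_rows", "arguments": {"moves": [[[0,0,0],[0,-0.0015,0],0],[[0,0,0],[0,-0.0015,0],20],[[0,0,0],[0,-0.0015,0],50],[[0,0,0],[0,-0.0015,0],100],[[0,0,0],[0,-0.0015,0],100]], "grip_force": 20}}

```text
time: 20.6
ee_pos: [0.6219, 0.2082, 0.1232]
tcp_rot: [-90.0, 0.0, 3.5]
wrist_force: [-0.0, -0.1, -0.3]
opening: 0.0601
```

{"name": "play_rows", "arguments": {"moves": [[[0,0,0],[0,0,0],100],[[0,0,0],[0,0,0],100],[[0,0,0],[0,-0.02,0],100],[[0,0,0],[0,-0.05,0],100],[[0,0,0],[0,-0.08,0],100]]}}

```text
time: 21.1
ee_pos: [0.6216, 0.208, 0.2039]
tcp_rot: [-90.0, 0.1, 3.5]
wrist_force: [-0.2, 0.4, 0.4]
opening: 0.0857
```

{"name": "play_rows", "arguments": {"moves": [[[0,0,0],[0,-0.03,0],100],[[0,0,0],[0,-0.06,0],100],[[0,0,0],[-0.03,-0.07,0.03],100],[[0,0,0],[-0.06,-0.07,0.06],100],[[0,0,0],[-0.09,-0.07,0.09],100]]}}

```text
time: 21.6
ee_pos: [0.5258, 0.2932, 0.2737]
tcp_rot: [-90.0, -0.0, 3.4]
wrist_force: [0.2, 1.2, 0.8]
opening: 0.0855
```

{"name": "play_rows", "arguments": {"moves": [[[0,0,0],[-0.03,0,0.03],100],[[0,0,0],[-0.06,0,0.06],100],[[0,0,0],[-0.09,0,0.09],100],[[0,0,0],[-0.12,0,0.12],100],[[0,0,0],[-0.15,0,0.15],100]]}}

```text
time: 22.1
ee_pos: [0.3663, 0.434, 0.2735]
tcp_rot: [-90.0, -0.0, 3.5]
wrist_force: [-0.5, 0.7, 0.3]
opening: 0.0857
```

```bash
python3 -c "
from h import *
import pickle
to([.6215,.2075,.123])
c=camera('scene');t=camera('top');pickle.dump((t,c),open('c16.pkl','wb'))
cv2.imwrite('pics/s16.png',c['img'][:,:,::-1]);cv2.imwrite('pics/t16.png',t['img'][:,:,::-1])
"
```

```text
t 22.1 q [ 49.8353   8.6899  18.9039 100.1843   0.0004 136.3441] p [0.3663 0.434  0.2735] rpy [-89.9783  -0.0202   3.4912] F [-0.519   0.6778  0.3106] M [-0.0403 -0.0008 -0.0276] op 0.08570815172981142
shift tool [ 0.2409  0.1505 -0.2416]
```

View pics/s16.png

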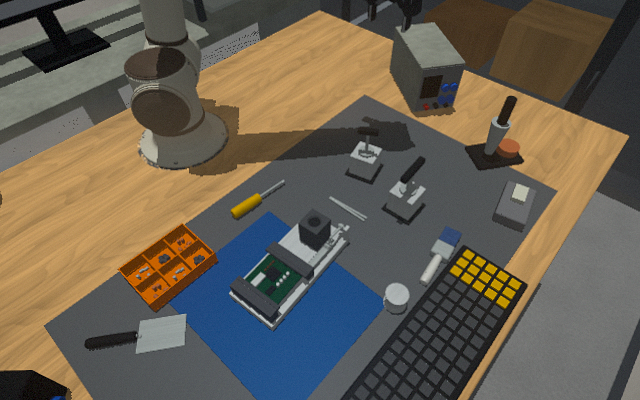

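View pics/t16.png

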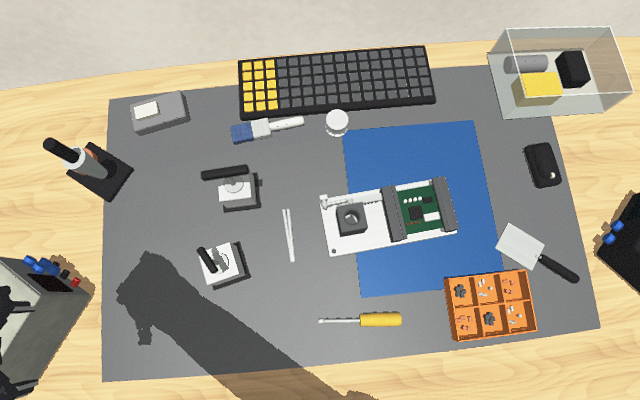

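Run:
```python
from h import *
import pickle
t0,s0=pickle.load(open("c0.pkl","rb"));t,s=pickle.load(open("c16.pkl","rb"))
def bar(c,x0,y0,x1,y1,th):
    g=c["img"].max(2).astype(int); m=np.zeros_like(g,np.uint8); m[y0:y1,x0:x1]=(g[y0:y1,x0:x1]<th)*255
    n,l,st,ce=cv2.connectedComponentsWithStats(m); i=1+st[1:,4].argmax()
    cnt=max(cv2.findContours((l==i).astype(np.uint8),0,2)[0],key=len)
    r=cv2.minAreaRect(cnt); print(st[i],r); return r[0]
print(tri(t,[bar(t,196,158,252,184,60)],s,[bar(s,395,152,428,186,40)]))
print("slim",tri(t,[bar(t,190,240,222,274,60)],s,[bar(s,355,122,382,138,45)]))
def z(c,x,y,w,h): return cv2.resize(np.ascontiguousarray(c["img"][y:y+h,x:x+w,::-1]),(390,280),interpolation=cv2.INTER_CUBIC)
cv2.imwrite("pics/pawl2.png",np.vstack([np.hstack([z(t0,316,190,46,33),z(t,316,190,46,33)]),np.hstack([z(s,318,215,46,33),z(s,380,145,64,46)])]))
```

```text
[201 165  48  15 419] ((224.5403594970703, 172.26893615722656), (9.493788719177246, 47.370052337646484), 81.46923065185547)
[401 157  24  26 223] ((412.5469970703125, 169.5946807861328), (7.334744453430176, 31.221691131591797), 41.82017135620117)
[[0.6225 0.2078 0.1334 0.0009]]
[197 247  21  26 174] ((207.11553955078125, 259.568603515625), (28.840404510498047, 7.750858306884766), 57.2647705078125)
[357 127  23  10 156] ((368.12762451171875, 131.46897888183594), (22.256189346313477, 8.055412292480469), 4.763641834259033)
slim [[0.4714 0.2438 0.133  0.0004]]
```

View pics/pawl2.png

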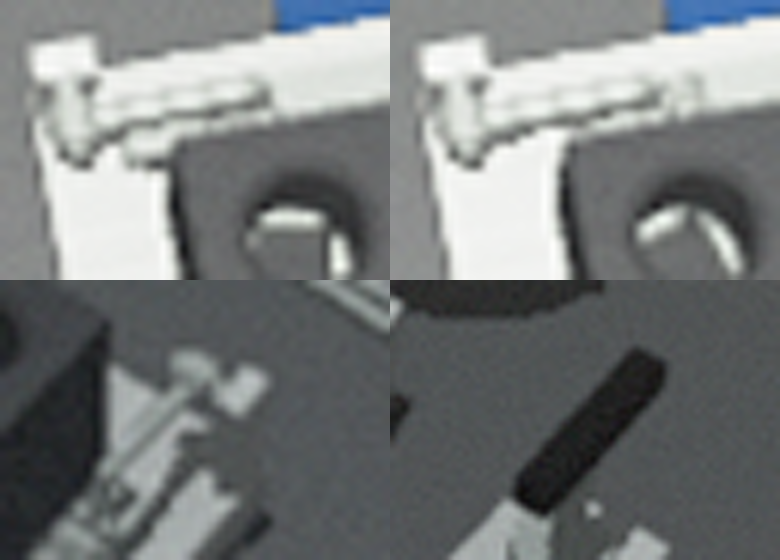

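```bash
python3 -c "
from workcell import job_done
print(job_done())"
```

```text
the job is handed in; nothing more can be done
None
```

I seated the bigger key in the screw, wound it about 185° clockwise to the firm stop, and put it back in its own stand. The job was handed in after about 22 s of the 72 s allowed; no verdict is reported.

- **Jaw:** at the stop the torque rose from 0.2 to about 0.8 N m. The jaw had moved about 19 mm in the pictures, which puts its face at roughly 94 mm, over the board's edge. The board looks unmoved.
- **Catch:** the tooth now stands beyond the nose, and the finger looks the same as at the start, so I take it to be down. I judged this by eye and did not measure the nose's height.
- **Bigger key:** the bar's centre is within about 1 mm of the stand's axis, at a height of 133 mm (134 mm expected when hanging by the collar). The key was upright when I released it; I did not measure the tilt afterwards.
- **Slim key:** its bar measures within about 1 mm of where it started, so it was not disturbed.
- **Forces:** wrist forces stayed under 10 N at every reading, and the gripper is clear of everything.

No check failed. The forces pointed to the key sitting slightly off-centre in the grip while winding, so I let go and gripped it again before lifting it out.

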